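Tap the egg tray home under the imaging hood

TASK

Pick up the orange push paddle and with it nudge the blue egg tray waiting on the light deck along the rails into the dark hood, feeling with light taps for the stop hidden inside, until the tray sits square and fully home against it. The eggs lie loose and the stop's sensing pin is delicate: keep the gripper off the tray, never shove it hard or fast, and disturb nothing else. Then lay the paddle back flat on its black mat.

Things in the scene. Friction and masses are not known exactly. Their poses are not given: they have to be found in the camera images.
- station: Egg-counting imaging station, fixed. Grey light deck with white lit panel, 130 mm wide (its x), 420 mm long (its y: +220 mm loading end to -200 mm), top 12 mm above the bench; over y = -200 to 0 a dark grey hood 200 mm wide, 206 mm high, camera on top to 261 mm. Origin: on the bench under the middle of the hood's mouth. A tray slides in along the station's own -y.
- mouth (a point): Middle of the hood's mouth at deck height (12 mm), axes as the station's. The mouth is 128 mm wide and reaches up to 54 mm above the bench. The back stop inside (two pads, 74 mm across, 20 mm high, rigid, square to the rails) cannot be seen and is reset for each camera setting: its face lies somewhere from 120 to 155 mm behind the mouth (towards -y). The tray's leading wall meets it.
- rail_start (a point): Point on the deck midway between the starts of the two straight aluminium guide rails, 30 mm before the mouth, axes as the station's. Rails: inner faces 86 mm apart, 8 mm high, parallel to the station's y, running on into the hood; before them flared lead-ins open to about 120 mm at 62 mm before the mouth.
- tray: Blue open egg tray with white papers, loose, 0.16 to 0.26 kg, 80 mm wide (its x), 110 mm long (its y), 18 mm high. Origin: centre of its underside. Starts on the deck before the lead-ins, a little off-centre and askew; its -y end goes in first, its flat +y end wall is tapped. Slides with 0.8 to 2 N of friction and stays where left. Home, its end wall is 10 to 45 mm inside the mouth.
- paddle: Push paddle lying flat on the black mat, about 90 g. Along its own x: orange square grip 120 mm long, 20 mm wide (y), 16 mm high, from x = -60 to +60 mm; steel shank 12 mm wide, 10 mm high, on to x = +145 mm; then an upright blade 40 mm wide, 16 mm high, with a white flat face at x = +153 mm. Its underside is flat. Origin: on the underside, at the middle of the orange grip.
- mat: Black rubber mat on the bench, fixed, 110 mm (x) by 300 mm (y), 3 mm thick; the paddle's place. Origin: centre of its underside.
- tray_pin (a joint): Tray sensing pin in the middle of the hidden stop, a weak spring (under 0.4 N). Value in m: 0 when nothing touches it; it sticks out 4 mm before the stop face and reads 0.004 when the tray is hard against the stop.
- feeder_a: Bystander: grey membrane-feeder head with copper foot and red cap, 58 mm across, 86 mm high. Origin: centre of underside.
- feeder_b: Bystander: a second feeder head like feeder_a.
- spare_tray: Bystander: a second blue egg tray, same shape as the tray, lying on the bench at the far side. Leave it.
- cup: Bystander: white paper cup with mesh lid, 90 mm across, 101 mm high. Origin: centre of underside.
- petri: Bystander: clear petri dish, 65 mm across, 15 mm high. Origin: centre of underside.
- tally: Bystander: steel hand tally counter, 42 mm across, 30 mm high. Origin: centre of underside.
- bottle: Bystander: amber bottle with white cap, 56 mm across, 130 mm high. Origin: centre of underside.
There are look-alikes about, which are no part of the job. Of the things that look like the paddle, the smallest one is meant.

How it is judged:
By the outcome, as a careful person would: the job done as asked, in the order asked, and still so for the second after the job is handed in, with the robot touching nothing.
It also fails if it takes over 72 s, if anything falls off the work surface, if the arm or the gripper's body presses on something with over 40 N, if the wrist force passes 120 N, or if a joint passes its speed limit or range.

ROBOT

A 7-joint arm with a two-finger parallel gripper is mounted at the origin on the work surface. World frame = base frame: x ahead of the robot, y to its left, z up, the work surface at z = 0. Lengths are in m, angles in rad, forces in N, time in s.
With the tool pointing down it reaches from about 0.425 to 0.925 m from the base axis. Payload 6.8 kg.
Tool frame: the origin (TCP) lies at the very end of the fingers, on their centre line; the grasp point (between the pads) lies r.grip_depth behind it (r.grip_depth is the distance from the TCP to the grasp point, in m); z points along the fingers, x is the direction in which the jaws open and shut, and the axes are right-handed (so a half turn about z gives the same grasp; the last joint's range is limited). The gripper opens to 85 mm and grips with 20 to 120 N. Pads are 22 mm wide; open, the fingers measure 114 mm over their backs; the gripper's body (76 mm by 85 mm) begins 54 mm behind the grasp point. The pads swing forward as they close: fully open they stand 13 mm farther back than shut.
Start: joints at [1.239, 0.477, 0.022, 1.555, -0.011, 1.109, -0.083], TCP at [0.15, -0.658, 0.231] pointing down, gripper open.
Joint ranges: [-2.96, 2.96], [-0.34, 2.1], [-1.41, 1.46], [0.24, 2.44], [-1.37, 4.51], [0.17, 1.92], [-2.96, 2.96]. Speed limits (rad/s): [2.39, 2.39, 3.14, 3.14, 3.14, 3.14, 3.14].

INTERFACE

Orientations are given as a rotation vector (axis times angle).
In Python, from bench import readout, grab_frame, workorder, r gives the robot as it stands.
- The arm moves only by the shell command python3 -m handwheel 'ROWS' [FORCE]. ROWS is text: rows parted by semicolons, each of 7 numbers parted by spaces: the shift along the tool's x, y, z in mm, then the turn, a rotation vector about the tool's x, y, z in degrees, then the finger opening in mm, from 0 to 85.4. A call has 1 to 12 rows; each row is the pose to reach, as a shift and turn from the pose commanded when the call began, along the tool's axes at that moment; what a row does not reach only later rows make up. A row lasts 1/8 s, in which the tool goes at most 62.5 mm and 10.7 degrees, less where a joint would pass 70% of its speed; a pose out of reach is approached as far as the arm can. A call with a gripper value outside its range is refused whole. The fingers move at their own pace and stop on an object; FORCE is the grip in N (left out, the last holds). Time passes only in rows, so rows that repeat a pose let the fingers close. It gives the time, the measured TCP pose, the force and the opening at its end, in the units of the state.
- readout.get_obs(): the state, without advancing time (a new reading comes with each control period).
- grab_frame(name): name is "scene" or "top" or "wrist"; returns a dict with "pixels" (480x640x3 uint8, red, green, blue), "fx", "fy", "cx", "cy" (pixels), "rvec" (rotation vector, rad) and "tvec" (3), from world to camera coordinates, as OpenCV has them. Camera axes: x right, y down, z forward; pixel columns grow to the right and rows downward; lengths in m; the calibration is good to about 2 mm. A picture is of the moment at which its call begins. There is no depth.
- workorder.hand_in(): hands the job in, once; it reports no verdict.
The state is a dict: "clock": time; "joints": joint angles; "qvel": joint speeds; "tau": joint torques, N m; "tcp_pos": TCP position; "orientation": TCP orientation; "contact_force": force on the tool from outside, world axes, zero at the start; "moment": the same for the moment, N m; "grip_width": finger opening in m.
Only numpy, scipy, OpenCV 4.12 (cv2) and the standard library are available. Lean on these libraries where they do the work, as an engineer would, in place of code of your own. Each camera call takes 0.05 s, during which the arm holds its last target.

## Working session

There is one attempt and no reset: what is moved stays moved. The work goes in short steps, Python scripts to look and compute and a shell command to move; the robot and the scene stay as the last step left them, time stands still between calls to the robot, and variables do not carry over. Pictures are saved under pics/ and viewed, and the job is handed in when it is done.

```bash
ls; mkdir -p pics; python3 - <<'E'
from bench import readout, grab_frame, workorder, r
import cv2
print(readout.get_obs()); print(r.grip_depth)
for n in ("scene","top","wrist"):
    f=grab_frame(n); cv2.imwrite(f"pics/{n}0.png",f["pixels"][:,:,::-1]); print(n,f["fx"],f["cx"],f["cy"],f["rvec"],f["tvec"])
E
```

```text
pics
{'clock': 0.0, 'joints': array([ 1.23888164,  0.47779727,  0.02231024,  1.556451  , -0.01153901,
        1.10929121, -0.08307263]), 'qvel': array([ 0.00061874,  0.00013508, -0.00084769, -0.00132795, -0.00243869,
       -0.00063068,  0.00097689]), 'tau': array([ 7.21447268e-04, -5.96455836e+01,  1.60916727e+00, -2.81193835e+01,
        1.27077903e-02,  9.23201675e-03,  4.02650210e-05]), 'tcp_pos': array([ 0.1497001 , -0.65758398,  0.23032722]), 'orientation': array([-2.45484590e+00,  1.95873275e+00,  2.31646435e-03]), 'contact_force': array([ 0.30122646, -0.45812975,  1.04146126]), 'moment': array([-0.00856121,  0.04553873,  0.01630087]), 'grip_width': 0.08526270001540213}
0.0187
scene 557.6301958528338 314.8827860952605 238.81625880314672 [ 0.82334305  2.40077806 -1.27049393] [ 0.28725844 -0.18166654  1.9863898 ]
top 454.5212427684845 319.8595456322102 232.74986551351867 [ 2.16601156 -2.21136606  0.10409689] [0.13019878 0.48597104 1.21541053]
wrist 353.3025316939716 323.7527551687162 243.7141643250813 [-2.25757274  1.79957691  0.2816992 ] [-0.67414964 -0.0411981   0.38047942]
```

View pics/scene0.png

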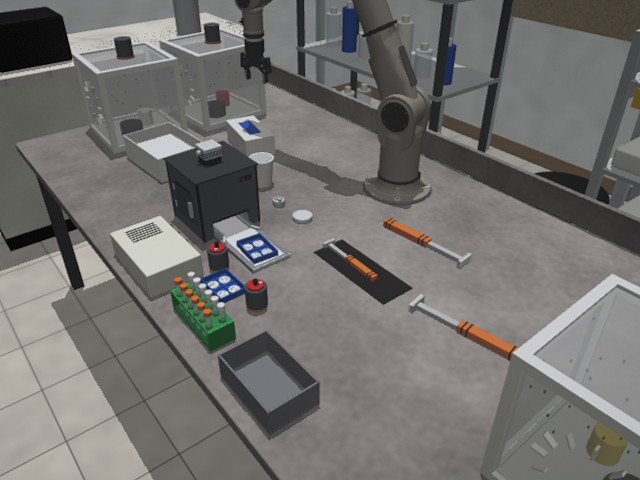

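View pics/top0.png

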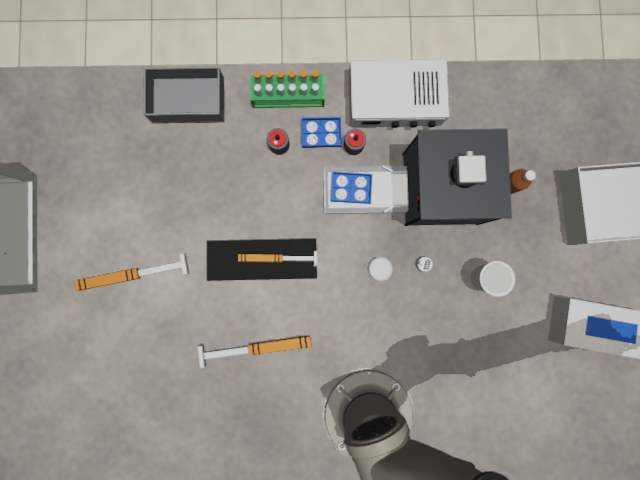

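View pics/wrist0.png

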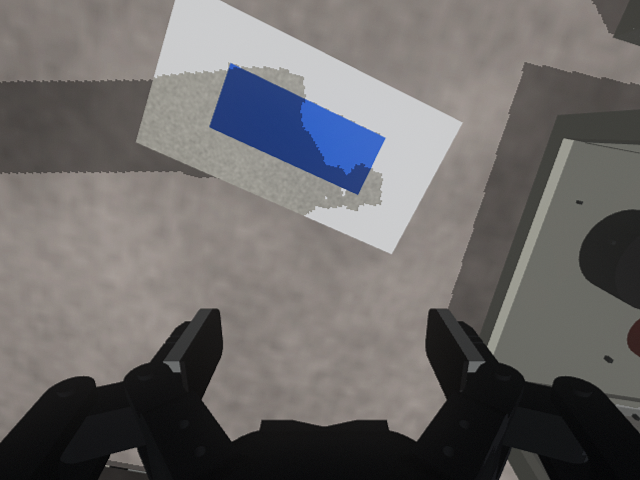

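```bash
cat > h.py <<'E'
import numpy as np, cv2
from scipy.spatial.transform import Rotation as R
from bench import readout, grab_frame, r
def frame(n,save=None):
    f=grab_frame(n); f["K"]=np.array([[f["fx"],0,f["cx"]],[0,f["fy"],f["cy"]],[0,0,1]])
    f["R"]=R.from_rotvec(np.array(f["rvec"]).ravel()).as_matrix(); f["t"]=np.array(f["tvec"]).ravel()
    f["c"]=-f["R"].T@f["t"]
    f["bgr"]=np.ascontiguousarray(f["pixels"][:,:,::-1]); f["hsv"]=cv2.cvtColor(f["bgr"],cv2.COLOR_BGR2HSV)
    if save: cv2.imwrite("pics/"+save,f["bgr"])
    return f
def ray(f,p,z):
    p=np.atleast_2d(p).astype(float); d=np.c_[(p[:,0]-f["cx"])/f["fx"],(p[:,1]-f["cy"])/f["fy"],np.ones(len(p))]@f["R"]
    s=(z-f["c"][2])/d[:,2]; return f["c"]+s[:,None]*d
def proj(f,P):
    q=np.atleast_2d(P)@f["R"].T+f["t"]; return np.c_[f["fx"]*q[:,0]/q[:,2]+f["cx"],f["fy"]*q[:,1]/q[:,2]+f["cy"]]
def tri(fs,ps):
    A=np.zeros((3,3));b=np.zeros(3);L=[]
    for f,p in zip(fs,ps):
        d=np.array([(p[0]-f["cx"])/f["fx"],(p[1]-f["cy"])/f["fy"],1])@f["R"]; d/=np.linalg.norm(d)
        M=np.eye(3)-np.outer(d,d);A+=M;b+=M@f["c"];L.append((M,f["c"]))
    X=np.linalg.solve(A,b); return X,[np.linalg.norm(M@(X-c)) for M,c in L]
def blobs(f,lo,hi,amin=30):
    m=cv2.inRange(f["hsv"],np.array(lo),np.array(hi)); m=cv2.morphologyEx(m,cv2.MORPH_CLOSE,np.ones((3,3)))
    cs,_=cv2.findContours(m,cv2.RETR_EXTERNAL,cv2.CHAIN_APPROX_NONE)
    return sorted([c for c in cs if cv2.contourArea(c)>amin],key=cv2.contourArea,reverse=True)
def tool():
    o=readout.get_obs(); return np.array(o["tcp_pos"]),R.from_rotvec(o["orientation"]).as_matrix()
E
python3 - <<'E'
from h import *
t=frame("top"); s=frame("scene")
print("cams",t["c"],s["c"])
for nm,lo,hi in (("orange",(8,150,100),(20,255,255)),("blue",(105,120,60),(125,255,255))):
    for c in blobs(t,lo,hi):
        (cx,cy),wh,a=cv2.minAreaRect(c); z=0.019 if nm=="orange" else .03
        if 60<cy<420: print(nm,"top",np.round((cx,cy),1),np.round(wh,1),round(a,1),ray(t,(cx,cy),z).round(3))
    for c in blobs(s,lo,hi):
        (cx,cy),wh,a=cv2.minAreaRect(c); print(nm,"scene",np.round((cx,cy),1),np.round(wh,1),ray(s,(cx,cy),z).round(3))
im=t["bgr"][100:370,180:430]; cv2.imwrite("pics/crop0.png",cv2.resize(t["bgr"][220:300,190:340],None,fx=5,fy=5,interpolation=cv2.INTER_CUBIC))
cv2.imwrite("pics/crop1.png",cv2.resize(t["bgr"][110:250,270:530],None,fx=3,fy=3,interpolation=cv2.INTER_CUBIC))
p,M=tool(); print(p,M)
w=frame("wrist"); print("wristcam",w["c"], "in tool",M.T@(w["c"]-p)); print(w["R"]@M)
E
```

```text
cams [0.39150103 0.14098449 1.24787526] [1.29568885 1.20226214 0.96799832]
orange top [279.3 345. ] [10.3 62.2] 81.9 [[0.191 0.234 0.019]]
orange top [106.3 279.2] [10.  63.3] 78.5 [[0.376 0.693 0.019]]
orange top [259.5 257.5] [ 7. 43.] 90.0 [[0.425 0.284 0.019]]
orange top [520.  179.3] [19.3 15.9] 61.4 [[ 0.625 -0.435  0.019]]
orange scene [485.7 338.9] [62.1 12.7] [[0.38  0.688 0.019]]
orange scene [406.5 231.5] [49.6  9.4] [[0.194 0.242 0.019]]
orange scene [192.6 296. ] [50.3  8.4] [[0.859 0.114 0.019]]
orange scene [361.4 266.5] [35.7  8. ] [[0.423 0.29  0.019]]
blue top [351.  187.3] [39.6 29.3] 3.4 [[0.61  0.033 0.03 ]]
blue top [321. 132.] [29.3 39.4] 88.0 [[0.764 0.111 0.03 ]]
blue top [611.2 329.5] [50.5 18.5] 10.3 [[ 0.213 -0.652  0.03 ]]
blue scene [223.  284.5] [39.8 28.4] [[0.778 0.134 0.03 ]]
blue scene [257.  247.6] [26.3 35. ] [[0.613 0.045 0.03 ]]
blue scene [349.3  29. ] [13.7 44.3] [[-1.257 -1.712  0.03 ]]
blue scene [449.3  64.2] [ 7.7 41. ] [[-1.188 -0.786  0.03 ]]
blue scene [249. 127.] [19.8  8.5] [[ 0.155 -0.724  0.03 ]]
[ 0.14973726 -0.65791695  0.23085025] [[ 2.21912151e-01 -9.75066634e-01 -2.39306785e-04]
 [-9.75066288e-01 -2.21912274e-01  8.22224562e-04]
 [-8.54828849e-04  5.08783568e-05 -9.99999633e-01]]
wristcam [ 0.22494537 -0.64067917  0.37470698] in tool [-0.00024136 -0.07715088 -0.1438605 ]
[[ 9.99999417e-01 -8.67371942e-04 -6.43164113e-04]
 [ 6.30557434e-04  9.52587903e-01 -3.04262861e-01]
 [ 8.76579423e-04  3.04262278e-01  9.52587895e-01]]
```

View pics/crop0.png

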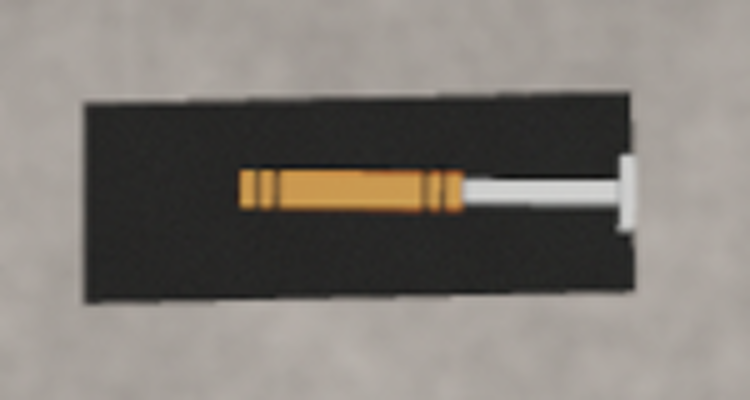

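View pics/crop1.png

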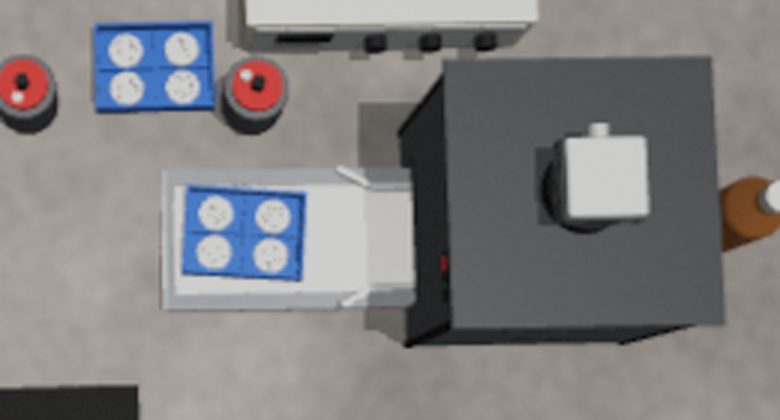

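Candidates for the paddle in the top view: on the mat at (280,258), about 78 px long; off the mat at (130,272) and (255,350), each about 112 px long. The mat one is the smallest, and its 43 px by 7 px of orange between the bands fits the 120 × 20 mm grip. The crop shows it alone on the black mat with its blade to the right (world −y). The tray is at (351,187) on the light deck and the hood is to the right of it.

I'll swing over now, high and inside the hood, to measure with the wrist camera.

```bash
cat > plan.py <<'E'
from h import *
def rows(wps,op):
    # wps: list of (x,y,z,yaw_deg of tool x) ; tool down. prints shift/turn in present tool axes
    p,M=tool()
    for x,y,z,yaw in wps:
        a=np.radians(yaw); T=np.array([[np.cos(a),np.sin(a),0],[np.sin(a),-np.cos(a),0],[0,0,-1]])
        d=M.T@(np.array([x,y,z])-p)*1000; v=R.from_matrix(M.T@T).as_rotvec(degrees=True)
        print(*np.round(d,1),*np.round(v,2),op)
E
python3 - <<'E'
from plan import *
A=np.array([.15,-.658,.231,-77.2]);B=np.array([.35,-.36,.36,-45]);C=np.array([.52,-.02,.38,0])
rows([A+(B-A)*i/6 for i in range(1,7)]+[B+(C-B)*i/6 for i in range(1,7)],85)
E
```

```text
-41.0 -43.7 -21.5 0.0 0.03 -5.34 85
-82.0 -87.3 -43.0 -0.0 0.03 -10.71 85
-123.1 -130.8 -64.5 -0.0 0.03 -16.08 85
-164.1 -174.3 -85.9 -0.0 0.03 -21.44 85
-205.1 -217.8 -107.4 -0.01 0.03 -26.81 85
-246.2 -261.4 -128.9 -0.01 0.03 -32.18 85
-295.2 -301.6 -132.2 -0.01 0.03 -39.68 85
-344.1 -341.8 -135.5 -0.01 0.03 -47.18 85
-393.1 -382.0 -138.8 -0.01 0.03 -54.68 85
-442.1 -422.2 -142.1 -0.02 0.03 -62.18 85
-491.0 -462.4 -145.4 -0.02 0.03 -69.68 85
-540.0 -502.6 -148.7 -0.02 0.03 -77.18 85
```

```bash
python3 -m handwheel '-41 -43 -30 0 0 -5 85; -82 -87 -60 0 0 -11 85; -123 -131 -90 0 0 -16 85; -164 -174 -120 0 0 -21 85; -205 -218 -130 0 0 -27 85; -246 -261 -135 0 0 -32 85'; python3 -c "
from h import *
print(readout.get_obs()['joints'].round(2))"
```

```text
clock: 1.05
tcp_pos: [0.344, -0.3692, 0.3662]
orientation: [2.901, -1.203, 0.003]
contact_force: [1.2, -0.5, -0.3]
grip_width: 0.085
[ 0.92  0.1  -0.24  1.76  0.02  1.28 -0.11]
```

```bash
python3 - <<'E'
from plan import *
B=np.array([.344,-.369,.366,-45]);C=np.array([.52,-.0,.40,0])
rows([B+(C-B)*i/7 for i in range(1,8)],85)
E
```

```text
-19.6 -55.2 -4.7 0.02 -0.14 -6.46 85
-39.2 -110.3 -9.6 0.03 -0.14 -12.88 85
-58.7 -165.3 -14.5 0.03 -0.13 -19.31 85
-78.2 -220.3 -19.4 0.04 -0.13 -25.74 85
-97.7 -275.4 -24.4 0.05 -0.13 -32.17 85
-117.2 -330.4 -29.3 0.06 -0.13 -38.6 85
-136.7 -385.5 -34.2 0.06 -0.13 -45.03 85
```

```bash
python3 -m handwheel '-20 -55 -10 0 0 -6 85; -39 -110 -20 0 0 -13 85; -59 -165 -30 0 0 -19 85; -78 -220 -34 0 0 -26 85; -98 -275 -34 0 0 -32 85; -117 -330 -34 0 0 -39 85; -137 -385 -34 0 0 -45 85;-137 -385 -34 0 0 -45 85'; python3 -c "
from h import *
print(readout.get_obs()['joints'].round(2)); f=frame('wrist','w1.png'); print(f['c'])"
```

```text
clock: 2.05
tcp_pos: [0.5201, 0.0033, 0.3989]
orientation: [-3.139, -0.01, -0.001]
contact_force: [-0.1, -1.5, -0.2]
grip_width: 0.0852
[ 0.45  0.15 -0.65  1.65  0.09  1.37 -0.2 ]
[0.51852496 0.08106483 0.54300421]
```

View pics/w1.png

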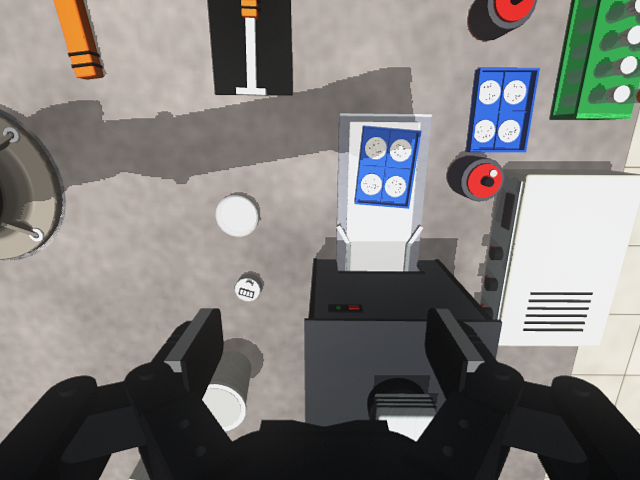

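```bash
python3 - <<'E'
from h import *
b=cv2.imread('pics/w1.png'); cv2.imwrite('pics/w1c.png',cv2.resize(b[100:285,310:460],None,fx=3.2,fy=3.2,interpolation=cv2.INTER_CUBIC))
E
```

```text
(no output)
```

View pics/w1c.png

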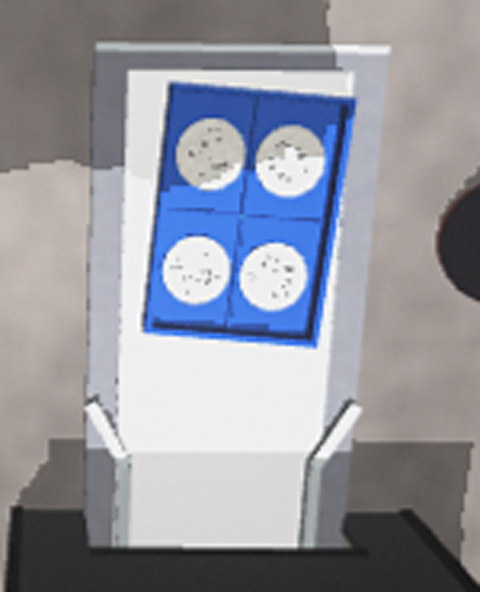

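```bash
python3 - <<'E'
from h import *
import pickle
f=frame('wrist'); 
def c(*p): return [(310+(x+.5)/3.2-.5,100+(y+.5)/3.2-.5) for x,y in p]
def show(n,pts,z): print(n,(ray(f,c(*pts),z)[:,:2]*1000).round(1).tolist())
show("deck corners L,R",[(97,44),(390,46)],.012)
show("deck right edge",[(390,46),(362,390)],.012)
show("deck left edge",[(97,44),(84,400),(87,548)],.012)
show("panel L",[(128,71),(121,440)],.012); show("panel R",[(352,72),(333,380)],.012)
show("flare tips(20mm)",[(92,402),(357,405)],.020); show("rail starts inner",[(128,457),(308,455)],.012); show("rail starts top",[(124,455),(314,458)],.020)
show("rails at mouth",[(122,548),(304,548)],.016)
show("deck at mouth",[(87,548),(343,548)],.012)
cs=[k for k in blobs(f,(105,120,60),(125,255,255),500)]
for k in cs:
    (cx,cy),wh,a=cv2.minAreaRect(k)
    bx=cv2.boxPoints(((cx,cy),wh,a)); 
    hull=cv2.convexHull(k); q=cv2.approxPolyDP(hull,6,True)[:,0]
    print(cx,cy,q.tolist()); print((ray(f,q,.030)[:,:2]*1000).round(1).tolist(), (ray(f,q,.012)[:,:2]*1000).round(1).tolist())
E
```

```text
deck corners L,R [[541.7, 101.4], [670.9, 100.8]]
deck right edge [[670.9, 100.8], [672.2, -55.3]]
deck left edge [[541.7, 101.4], [538.0, -60.6], [540.4, -137.8]]
panel L [[555.6, 90.2], [556.4, -80.8]]
panel R [[655.1, 90.0], [657.8, -50.4]]
flare tips(20mm) [[541.5, -59.5], [668.2, -60.7]]
rail starts inner [[560.0, -89.5], [648.5, -88.3]]
rail starts top [[557.4, -86.0], [649.6, -87.3]]
rails at mouth [[557.8, -136.1], [649.1, -135.9]]
deck at mouth [[540.4, -137.8], [669.8, -137.5]]
503.5188293457031 105.3331069946289 [[539, 63], [526, 147], [467, 147], [476, 67]]
[[800.6, 163.1], [802.3, 56.9], [719.6, 56.8], [718.7, 158.2]] [[810.5, 166.1], [812.2, 56.2], [726.7, 56.0], [725.7, 161.0]]
388.1935729980469 163.8600311279297 [[364, 123], [421, 127], [408, 205], [356, 200]]
[[574.1, 88.3], [652.8, 83.2], [643.1, -25.8], [566.3, -18.5]] [[576.0, 88.7], [657.6, 83.4], [647.4, -29.5], [568.0, -21.9]]
```

```bash
python3 -m handwheel '-16 -45 20 0 0 0 85; -32 -90 50 0 0 0 85; -48 -135 90 0 0 0 85; -64 -180 130 0 0 0 85; -80 -225 165 0 0 0 85; -95 -267 199 0 0 0 85; -95 -267 199 0 0 0 85'; python3 -c "
from h import *
print(readout.get_obs()['joints'].round(2)); f=frame('wrist','w2.png'); print(f['c'])"
```

```text
clock: 3.02
tcp_pos: [0.4228, 0.2659, 0.1978]
orientation: [3.14, 0.001, -0.006]
contact_force: [-0.1, -1.0, 0.5]
grip_width: 0.0849
[-0.01  0.33 -0.8   1.96  0.28  0.97 -0.95]
[0.42238358 0.34422464 0.34158766]
```

View pics/w2.png

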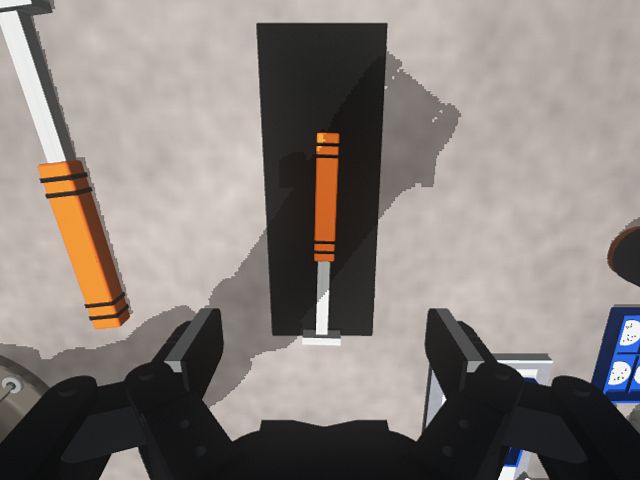

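```bash
python3 - <<'E'
from h import *
f=frame('wrist'); t=frame('top')
def grip(f,box):
    m=cv2.inRange(f["hsv"],np.array((5,120,80)),np.array((22,255,255))); k=np.zeros_like(m); x0,y0,x1,y1=box; k[y0:y1,x0:x1]=m[y0:y1,x0:x1]
    k=cv2.morphologyEx(k,cv2.MORPH_CLOSE,np.ones((7,7))); c=cv2.findContours(k,cv2.RETR_EXTERNAL,cv2.CHAIN_APPROX_NONE)[0]
    c=max(c,key=cv2.contourArea); return cv2.minAreaRect(c)
a=grip(f,(290,110,370,280)); b=grip(t,(225,240,300,275)); print(a,b)
for z in(.003,.019): print(z,(ray(f,a[0],z)*1000).round(1),(ray(t,b[0],z)*1000).round(1))
print("tri",tri([f,t],[a[0],b[0]]))
bx=cv2.boxPoints(a); print(bx.round(1).tolist(),(ray(f,bx,.019)*1000).round(1).tolist())
# mat corners
m=cv2.inRange(f["hsv"],np.array((0,0,0)),np.array((179,255,60)))
for z in (.003,): print("mat",(ray(f,[(257,23),(387,23),(373,335),(273,335)],z)*1000).round(1).tolist())
cv2.imwrite('pics/w2c.png',cv2.resize(f['bgr'][240:360,260:390],None,fx=5,fy=5,interpolation=cv2.INTER_CUBIC))
cv2.imwrite('pics/w2d.png',cv2.resize(f['bgr'][120:280,280:380],None,fx=3.7,fy=3.7,interpolation=cv2.INTER_CUBIC))
E
```

```text
Traceback (most recent call last):
ValueError: max() iterable argument is empty
```

```bash
python3 - <<'E'
from h import *
f=frame('wrist'); t=frame('top'); s=frame('scene')
for q,n in((t,'top0'),(s,'scene0')):
    q["bgr"]=cv2.imread(f'pics/{n}.png'); q["hsv"]=cv2.cvtColor(q["bgr"],cv2.COLOR_BGR2HSV)
def grip(f,box):
    m=cv2.inRange(f["hsv"],np.array((5,120,80)),np.array((22,255,255))); k=np.zeros_like(m); x0,y0,x1,y1=box; k[y0:y1,x0:x1]=m[y0:y1,x0:x1]
    k=cv2.morphologyEx(k,cv2.MORPH_CLOSE,np.ones((7,7))); c=cv2.findContours(k,cv2.RETR_EXTERNAL,cv2.CHAIN_APPROX_NONE)[0]
    c=max(c,key=cv2.contourArea); return cv2.minAreaRect(c)
a=grip(f,(290,110,370,280)); b=grip(t,(225,240,300,275)); c=grip(s,(330,240,385,285)); print(a,b,c)
for z in(.003,.019): print(z,(ray(f,a[0],z)*1000).round(1),(ray(t,b[0],z)*1000).round(1))
print("tri",tri([f,t],[a[0],b[0]]),tri([f,s],[a[0],c[0]]))
bx=cv2.boxPoints(a); print(bx.round(1).tolist(),(ray(f,bx,.019)*1000).round(1).tolist())
print("mat",(ray(f,[(257,23),(387,23),(373,335),(273,335)],.003)*1000).round(1).tolist())
cv2.imwrite('pics/w2c.png',cv2.resize(f['bgr'][240:360,260:390],None,fx=5,fy=5,interpolation=cv2.INTER_CUBIC))
cv2.imwrite('pics/w2d.png',cv2.resize(f['bgr'][120:280,280:380],None,fx=3.7,fy=3.7,interpolation=cv2.INTER_CUBIC))
E
```

```text
((320.08685302734375, 193.95962524414062), (22.67646026611328, 128.5475311279297), 1.6365771293640137) ((260.0, 258.0), (8.0, 44.0), 90.0) ((360.9800720214844, 267.3600158691406), (36.80000305175781, 8.600001335144043), 36.869895935058594)
0.003 [[422.7 282.7   3. ]] [[423.9 284.7   3. ]]
0.019 [[422.8 285.4  19. ]] [[423.5 282.9  19. ]]
tri (array([0.42322286, 0.28391307, 0.01063813]), [np.float64(0.0004966824678813486), np.float64(0.0004966824678814099)]) (array([0.4218    , 0.28544008, 0.01258899]), [np.float64(0.0014621981761677694), np.float64(0.0014621981761678794)])
[[306.8999938964844, 257.8999938964844], [310.6000061035156, 129.39999389648438], [333.29998779296875, 130.0], [329.6000061035156, 258.5]] [[409.4, 222.6, 19.0], [415.0, 342.3, 19.0], [434.8, 341.6, 19.0], [431.6, 221.8, 19.0]]
mat [[370.7, 428.0, 3.0], [480.4, 427.4, 3.0], [479.8, 125.5, 3.0], [369.2, 126.2, 3.0]]
```

View pics/w2c.png

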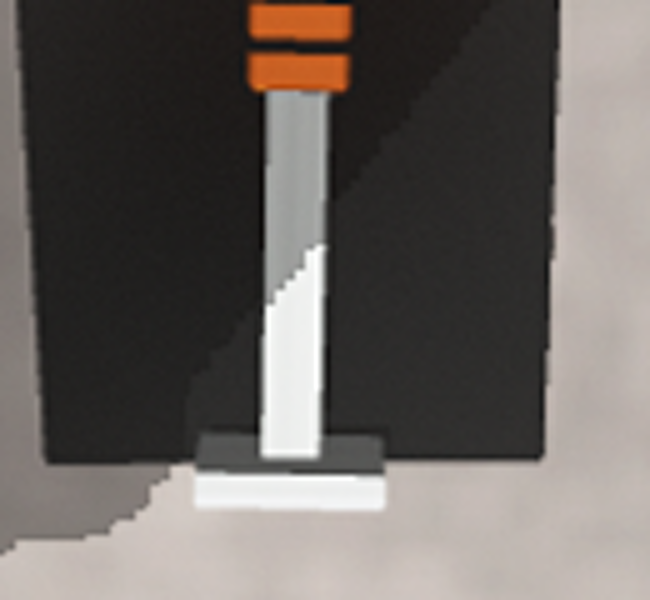

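View pics/w2d.png

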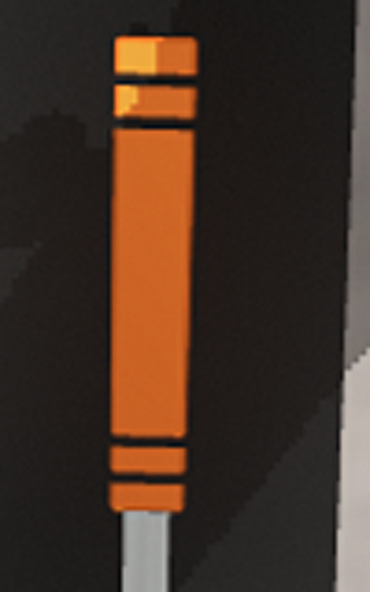

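```bash
python3 - <<'E'
from h import *
f=frame('wrist')
pts=[(310.8,130),(333.5,130),(309.7,258.4),(330,258.4),(298.8,341.6),(337.2,341.6)]
w=ray(f,pts,.019)*1000; print(w.round(1).tolist())
c=(w[0::2]+w[1::2])/2; print(c.round(1)); d=c[0]-c[2]; print("yaw of +y dir deg (x per y)",np.degrees(np.arctan2(d[0],d[1])), "len",c[0][1]-c[1][1], c[0][1]-c[2][1])
p,M=tool(); print(p,M[:,0])
E
```

```text
[[415.5, 342.2, 19.0], [435.4, 342.1, 19.0], [412.3, 222.4, 19.0], [432.3, 222.2, 19.0], [399.1, 128.4, 19.0], [439.9, 128.1, 19.0]]
[[425.4 342.2  19. ]
 [422.3 222.3  19. ]
 [419.5 128.3  19. ]]
yaw of +y dir deg (x per y) 1.591221744095148 len 119.85670486234261 213.89774812903045
[0.426463   0.26397449 0.20061384] [ 0.99997995 -0.00611887  0.0016315 ]
```

```bash
python3 - <<'E'
from plan import *
for i in range(3):
    print(readout.get_obs()['tcp_pos'].round(4),readout.get_obs()['clock']); frame('wrist')
rows([(.4242,.292,.09,-1.6)],85)
E
```

```text
[0.4265 0.264  0.2006] 3.375
[0.4262 0.2642 0.2005] 3.425
[0.426  0.2644 0.2004] 3.475
-1.8 -27.3 110.3 -0.0 -0.05 1.34 85
```

```bash
python3 -m handwheel '0 -9 35 0 0 0.6 85; -1 -18 70 0 0 1.3 85; -1 -25 105 0 0 1.3 85; -1 -25 110 0 0 1.3 85; -1 -25 110 0 0 1.3 85; -1 -25 110 0 0 1.3 85'; python3 - <<'E'
from plan import *
f=frame('wrist','w3.png'); 
print(f['c'])
rows([(.4242,.292,.0045,-1.6)],85)
E
```

```text
clock: 4.28
tcp_pos: [0.4253, 0.2905, 0.0913]
orientation: [-3.14, 0.042, -0.003]
contact_force: [0.6, -0.3, 0.1]
grip_width: 0.0848
[0.42605348 0.3684413  0.23525413]
-1.3 -1.5 86.7 -0.06 -0.12 0.08 85
```

View pics/w3.png

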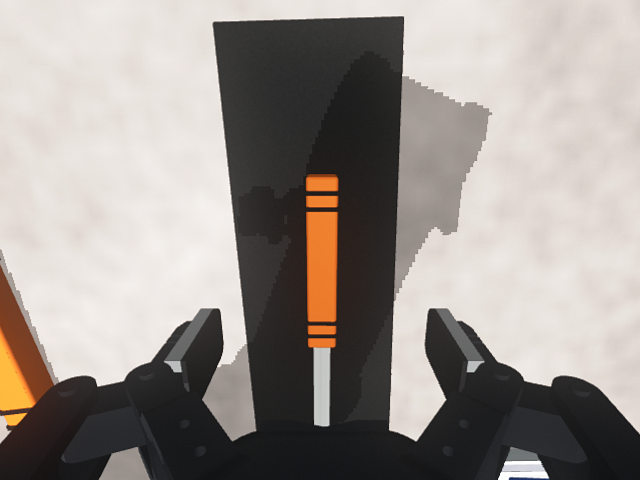

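```bash
python3 - <<'E'
from plan import *
f=frame('wrist'); t=frame('top'); s=frame('scene')
for q,n in((t,'top0'),(s,'scene0')):
    q["bgr"]=cv2.imread(f'pics/{n}.png'); q["hsv"]=cv2.cvtColor(q["bgr"],cv2.COLOR_BGR2HSV)
def grip(f,box):
    m=cv2.inRange(f["hsv"],np.array((5,120,80)),np.array((22,255,255))); k=np.zeros_like(m); x0,y0,x1,y1=box; k[y0:y1,x0:x1]=m[y0:y1,x0:x1]
    k=cv2.morphologyEx(k,cv2.MORPH_CLOSE,np.ones((7,7))); c=cv2.findContours(k,cv2.RETR_EXTERNAL,cv2.CHAIN_APPROX_NONE)[0]
    c=max(c,key=cv2.contourArea); return cv2.minAreaRect(c)
a=grip(f,(290,160,360,360)); b=grip(t,(225,240,300,275)); c=grip(s,(330,240,385,285))
print(a); print(tri([f,s],[a[0],c[0]]),tri([f,t],[a[0],b[0]]))
pts=[(306.3,175),(338,175),(307,347.5),(336.5,347.5)]
print((ray(f,pts,.019)*1000).round(1).tolist())
rows([(.4242,.292,.0045,-1.6)],85)
E
```

```text
((322.0, 260.5), (173.0, 32.0), 90.0)
(array([0.42283149, 0.28711827, 0.01426791]), [np.float64(0.0011083582447909439), np.float64(0.0011083582447909814)]) (array([0.42355104, 0.28407465, 0.00885626]), [np.float64(0.00021184744676711192), np.float64(0.00021184744676717375)])
[[415.5, 343.2, 19.0], [434.6, 342.7, 19.0], [411.0, 222.4, 19.0], [432.0, 221.9, 19.0]]
-0.8 -1.7 86.2 -0.03 -0.08 0.09 85
```

```bash
python3 -m handwheel '0 -1 30 0 0 0 60; -1 -2 60 0 0 0 50; -1 -2 75 0 0 0 40; -1 -2 82 0 0 0 34; -1 -2 85 0 0 0 34; -1 -2 85 0 0 0 34; -1 -2 85 0 0 0 34' 50; python3 - <<'E'
from plan import *
o=readout.get_obs(); print(o['contact_force'].round(2),o['grip_width'])
f=frame('wrist','w4.png')
E
```

```text
clock: 5.35
tcp_pos: [0.4238, 0.2926, 0.0055]
orientation: [-3.141, 0.041, -0.002]
contact_force: [0.2, 0.2, 0.2]
grip_width: 0.034
[0.16 0.18 0.18] 0.03400925044051733
```

View pics/w4.png

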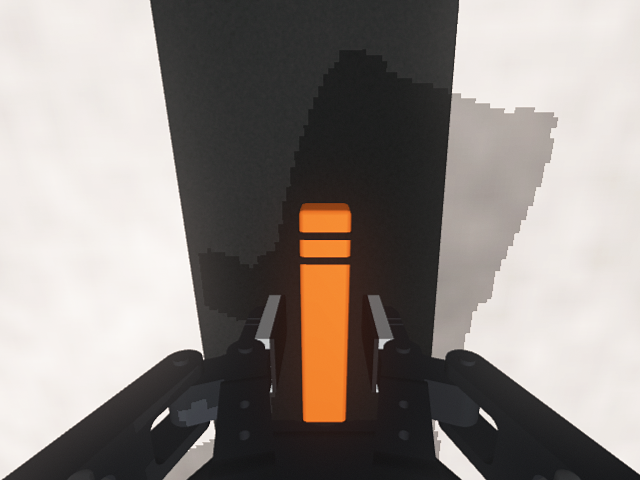

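```bash
python3 -m handwheel '0 0 0 0 0 0 24; 0 0 0 0 0 0 18; 0 0 0 0 0 0 14; 0 0 0 0 0 0 14; 0 0 0 0 0 0 14' 50; python3 -m handwheel '0 0 -10 0 0 0 14; 0 0 -30 0 0 0 14; 0 0 -50 0 0 0 14;0 0 -50 0 0 0 14;0 0 -50 0 0 0 14'; python3 - <<'E'
from plan import *
f=frame('wrist','w5.png');f=frame('scene','s5.png'); cv2.imwrite('pics/s5c.png',cv2.resize(f['bgr'][180:340,250:450],None,fx=4,fy=3.7))
E
```

```text
clock: 6.02
tcp_pos: [0.4236, 0.2923, 0.0053]
orientation: [3.141, -0.041, 0.001]
contact_force: [-1.0, -0.8, 6.0]
grip_width: 0.0188
clock: 6.65
tcp_pos: [0.4235, 0.292, 0.055]
orientation: [3.141, -0.041, 0.001]
contact_force: [0.0, 0.4, -1.1]
grip_width: 0.019
```

View pics/w5.png

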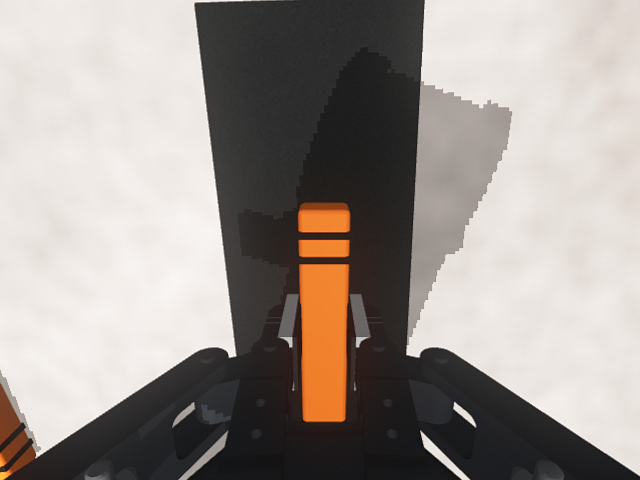

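View pics/s5c.png

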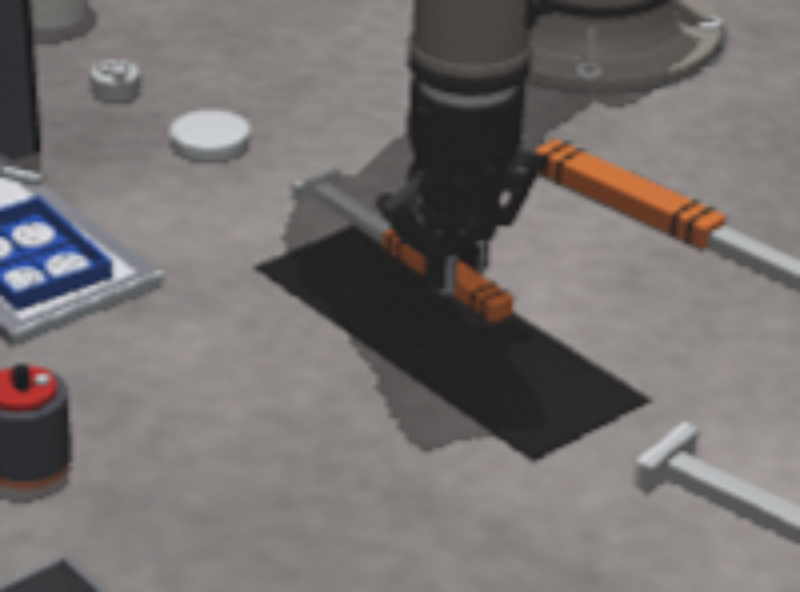

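```bash
python3 - <<'E'
from plan import *
t=frame('top')
pts=[(270+x/3,110+y/3) for x,y in [(443,60),(710,57),(724,322),(452,327)]]
w=ray(t,pts,.206)*1000; print(w.round(1).tolist()); 
for a,b in((0,1),(3,2),(0,3),(1,2)): d=w[b]-w[a]; print(np.degrees(np.arctan2(d[1],d[0])).round(2))
pts=[(270+x/3,110+y/3) for x,y in [(163,171),(161,309),(413,306)]]
w=ray(t,pts,.012)*1000; print(w.round(1).tolist())
for a,b in((0,1),(1,2)): d=w[b]-w[a]; print(np.degrees(np.arctan2(d[1],d[0])).round(2))
rows([(.606,.292,.08,0)],14)
print(tool()[0])
E
```

```text
[[711.2, -111.7, 206.0], [710.2, -322.3, 206.0], [500.7, -321.8, 206.0], [501.0, -110.5, 206.0]]
-90.29
-90.07
179.7
179.89
[[670.8, 103.8, 12.0], [543.1, 108.4, 12.0], [541.4, -122.3, 12.0]]
177.92
-90.43
182.9 -4.9 -25.9 0.04 0.05 -1.48 14
[0.42300379 0.29183487 0.05430996]
```

```bash
python3 -m handwheel '10 0 -30 0 0 0 14; 60 0 -35 0 0 -0.5 14; 110 0 -35 0 0 -1 14; 160 0 -35 0 0 -1.5 14; 182 2 -30 0 0 -1.5 14; 182 2 -10 0 0 -1.5 14; 182 2 0 0 0 -1.5 14; 182 2 0 0 0 -1.5 14; 182 2 0 0 0 -1.5 14'; python3 - <<'E'
from plan import *
f=frame('wrist','w6.png');f=frame('scene','s6.png'); cv2.imwrite('pics/s6c.png',cv2.resize(f['bgr'][190:320,180:340],None,fx=5,fy=4.6))
f=frame('top','t6.png')
rows([(.606,.292,.018,0)],14)
E
```

```text
clock: 7.92
tcp_pos: [0.6046, 0.2862, 0.0552]
orientation: [-3.141, -0.003, -0.0]
contact_force: [0.3, -0.3, -0.8]
grip_width: 0.0187
0.6 -6.1 37.7 -0.02 -0.06 0.04 14
```

View pics/w6.png

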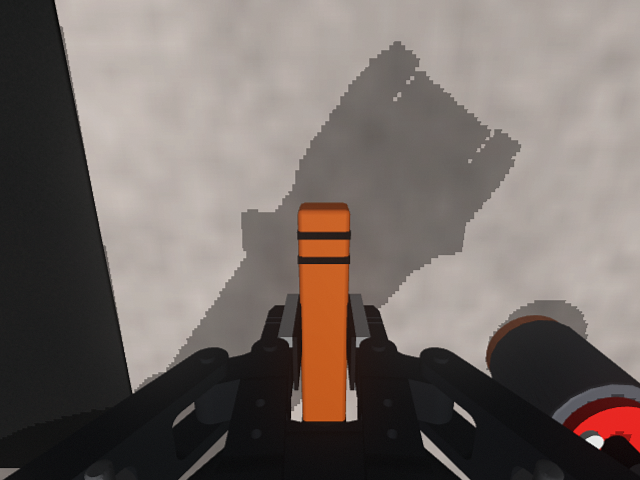

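View pics/s6c.png

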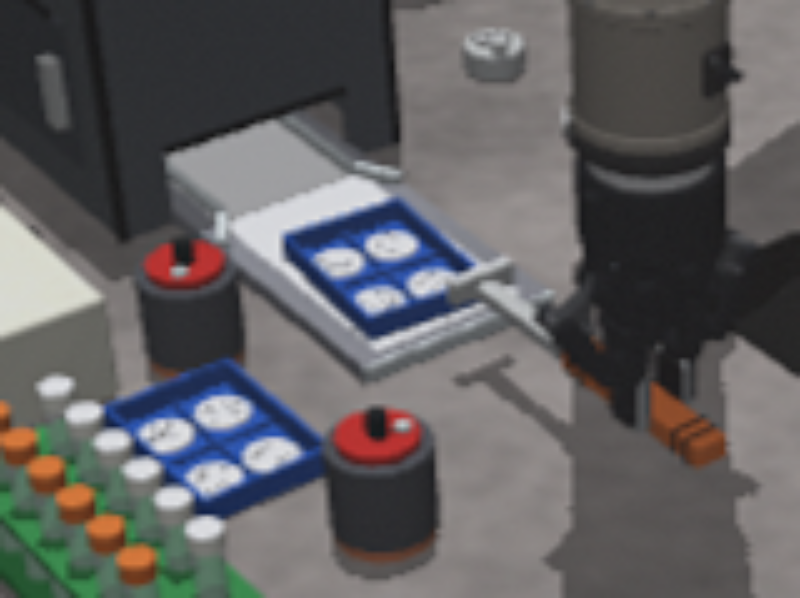

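View pics/t6.png

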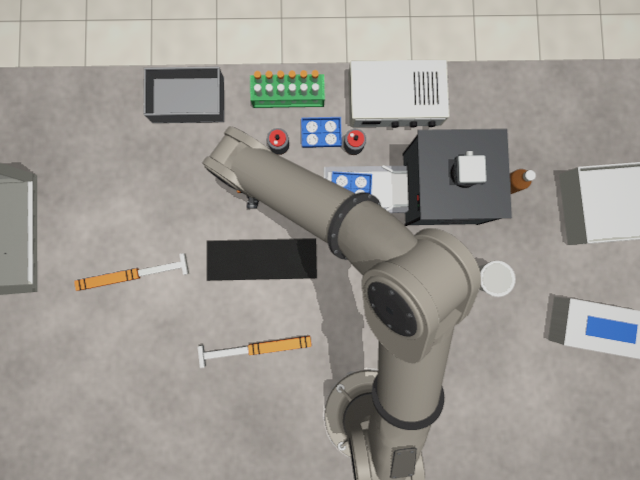

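```bash
python3 - <<'E'
from plan import *
s=frame('scene'); b=cv2.imread('pics/s6.png')
pts=[(180+x/5,190+y/4.6) for x,y in [(447,290),(510,262)]]
print((ray(s,pts,.069)*1000).round(1).tolist(), readout.get_obs()['joints'].round(2))
E
```

```text
[[628.6, 136.5, 69.0], [584.3, 133.9, 69.0]] [-0.11  0.75 -0.63  1.66  0.53  0.91 -0.94]
```

View pics/s6.png

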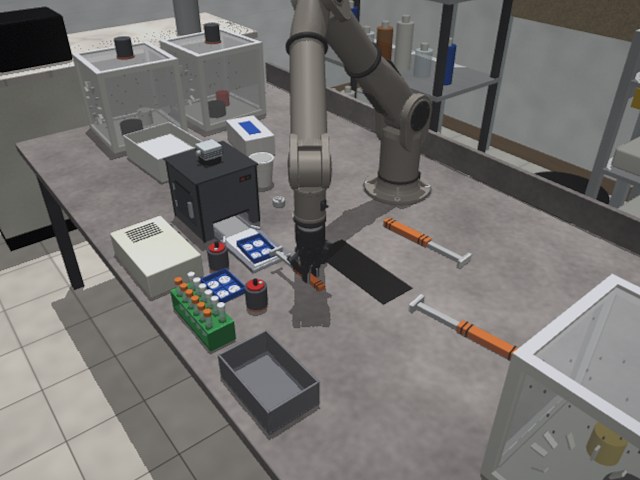

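```bash
python3 -m handwheel '0 0 12 0 0 0 14; 0 0 26 0 0 0 14; 1 0 34 0 0 0 14; 1 0 37 0 0 0 14; 1 0 37 0 0 0 14; 1 0 37 0 0 0 14'; python3 - <<'E'
from plan import *
f=frame('scene','s7.png'); cv2.imwrite('pics/s7c.png',cv2.resize(f['bgr'][190:320,180:340],None,fx=5,fy=4.6))
o=readout.get_obs(); print(o['contact_force'])
E
```

```text
clock: 8.88
tcp_pos: [0.6065, 0.2858, 0.0183]
orientation: [-3.141, -0.001, -0.001]
contact_force: [-0.1, 0.6, -1.7]
grip_width: 0.0189
[-1.17391336e-04  1.92033472e-01 -8.77499010e-01]
```

View pics/s7c.png

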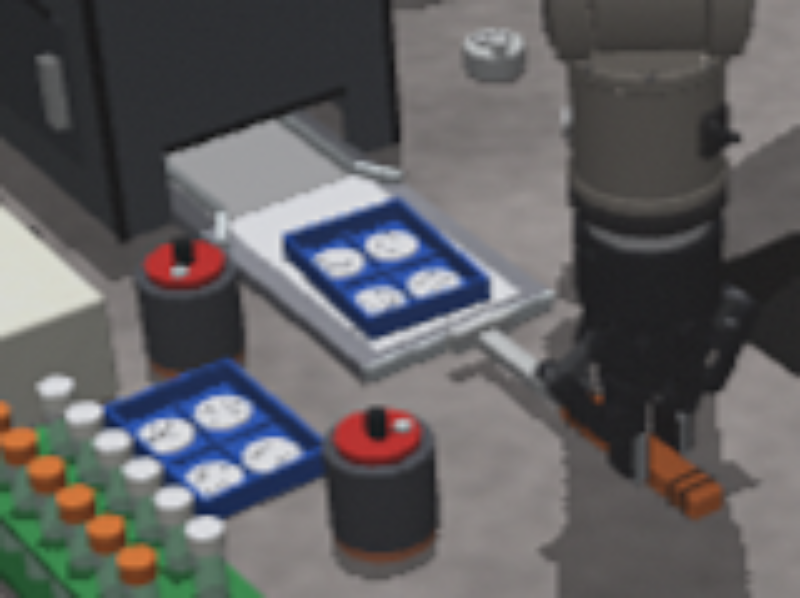

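```bash
python3 -m handwheel '0 4 0 0 0 0 14; 0 9 0 0 0 0 14; 0 14 0 0 0 0 14; 0 19 0 0 0 0 14; 0 22 0 0 0 0 14; 0 25 0 0 0 0 14; 0 25 0 0 0 0 14'; python3 - <<'E'
from plan import *
f=frame('scene','s8.png'); cv2.imwrite('pics/s8c.png',cv2.resize(f['bgr'][190:320,180:340],None,fx=5,fy=4.6))
o=readout.get_obs(); print(o['contact_force'])
E
```

```text
clock: 9.8
tcp_pos: [0.6064, 0.2603, 0.0179]
orientation: [3.141, 0.0, 0.0]
contact_force: [1.0, 0.5, -0.7]
grip_width: 0.0189
[ 0.34961178  0.46337735 -0.44077299]
```

View pics/s8c.png

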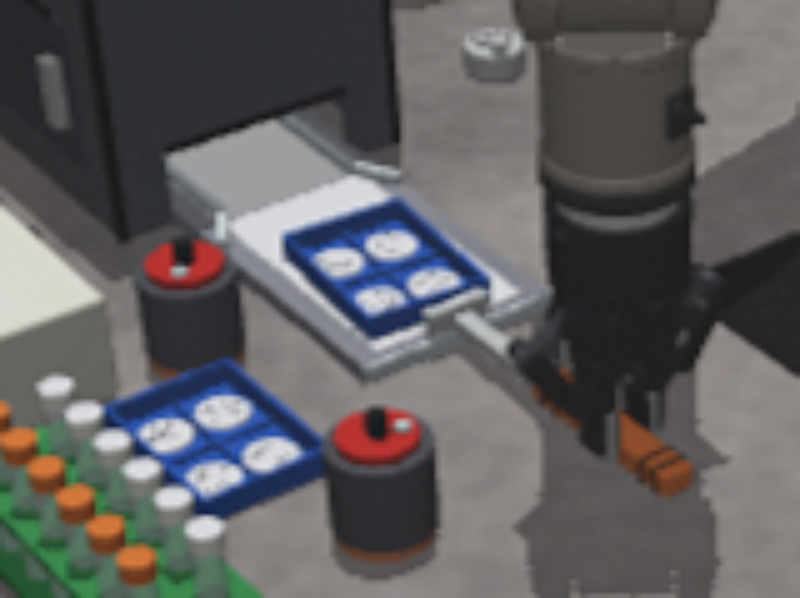

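```bash
python3 -m handwheel '0 2 0 0 0 0 14; 0 4 0 0 0 0 14; 0 6 0 0 0 0 14; 0 8 0 0 0 0 14; 0 10 0 0 0 0 14; 0 12 0 0 0 0 14; 0 14 0 0 0 0 14; 0 16 0 0 0 0 14; 0 18 0 0 0 0 14; 0 20 0 0 0 0 14; 0 22 0 0 0 0 14; 0 24 0 0 0 0 14'; python3 - <<'E'
from plan import *
f=frame('scene','s9.png'); cv2.imwrite('pics/s9c.png',cv2.resize(f['bgr'][190:320,180:340],None,fx=5,fy=4.6))
o=readout.get_obs(); print(o['contact_force'])
E
```

```text
clock: 11.35
tcp_pos: [0.6063, 0.2364, 0.0179]
orientation: [3.142, 0.001, -0.0]
contact_force: [0.1, 1.0, -1.6]
grip_width: 0.019
[-0.22516312  0.84324165 -1.64973061]
```

View pics/s9c.png

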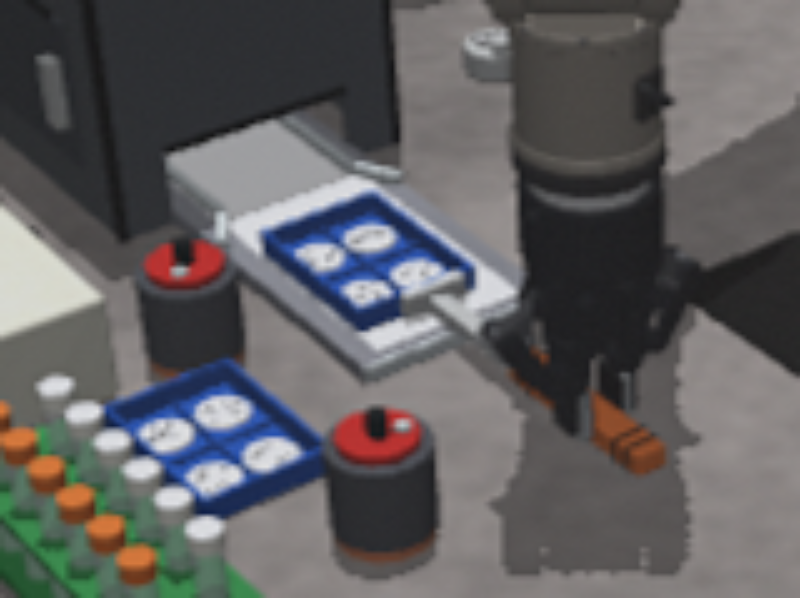

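```bash
python3 -m handwheel '0 3 0 0 0 0 14; 0 6 0 0 0 0 14; 0 9 0 0 0 0 14; 0 12 0 0 0 0 14; 0 15 0 0 0 0 14; 0 18 0 0 0 0 14; 0 21 0 0 0 0 14; 0 24 0 0 0 0 14; 0 27 0 0 0 0 14; 0 30 0 0 0 0 14; 0 32 0 0 0 0 14; 0 34 0 0 0 0 14'; python3 - <<'E'
from plan import *
f=frame('scene','s10.png'); cv2.imwrite('pics/s10c.png',cv2.resize(f['bgr'][190:320,180:340],None,fx=5,fy=4.6))
o=readout.get_obs(); print(o['contact_force'])
k=[c for c in blobs(f,(105,120,60),(125,255,255),200) if abs(c[:,0,0].mean()-250)<30 and abs(c[:,0,1].mean()-240)<25]
q=cv2.approxPolyDP(cv2.convexHull(k[0]),2.5,True)[:,0]; print(q.tolist(),(ray(f,q,.030)[:,:2]*1000).round(0).tolist())
E
```

```text
clock: 12.9
tcp_pos: [0.6063, 0.2025, 0.0179]
orientation: [-3.142, -0.001, -0.0]
contact_force: [0.1, 1.2, -0.6]
grip_width: 0.0187
[-0.20866391  0.62165222 -0.50196193]
[[249, 227], [267, 242], [267, 246], [245, 255], [227, 239], [227, 235]] [[572.0, -63.0], [574.0, 39.0], [585.0, 57.0], [660.0, 55.0], [659.0, -47.0], [648.0, -66.0]]
```

View pics/s10c.png

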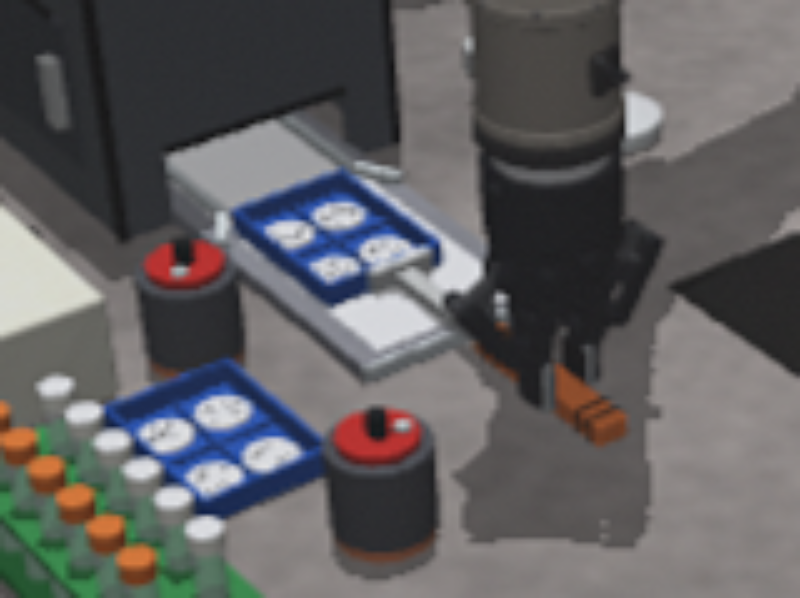

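```bash
python3 -m handwheel '0 2 0 0 0 0 14; 0 4 0 0 0 0 14; 0 6 0 0 0 0 14; 0 8 0 0 0 0 14; 0 10 0 0 0 0 14; 0 12 0 0 0 0 14; 0 14 0 0 0 0 14; 0 16 0 0 0 0 14; 0 18 0 0 0 0 14; 0 20 0 0 0 0 14; 0 22 0 0 0 0 14; 0 24 0 0 0 0 14'; python3 - <<'E'
from plan import *
f=frame('scene','s11.png'); cv2.imwrite('pics/s11c.png',cv2.resize(f['bgr'][190:300,190:310],None,fx=6.5,fy=5.4))
o=readout.get_obs(); print(o['contact_force'])
E
```

```text
clock: 14.45
tcp_pos: [0.6065, 0.1778, 0.0178]
orientation: [3.141, -0.0, 0.0]
contact_force: [-1.0, 1.6, -0.8]
grip_width: 0.0186
[-0.11533697  0.80216581 -0.98585225]
```

View pics/s11c.png

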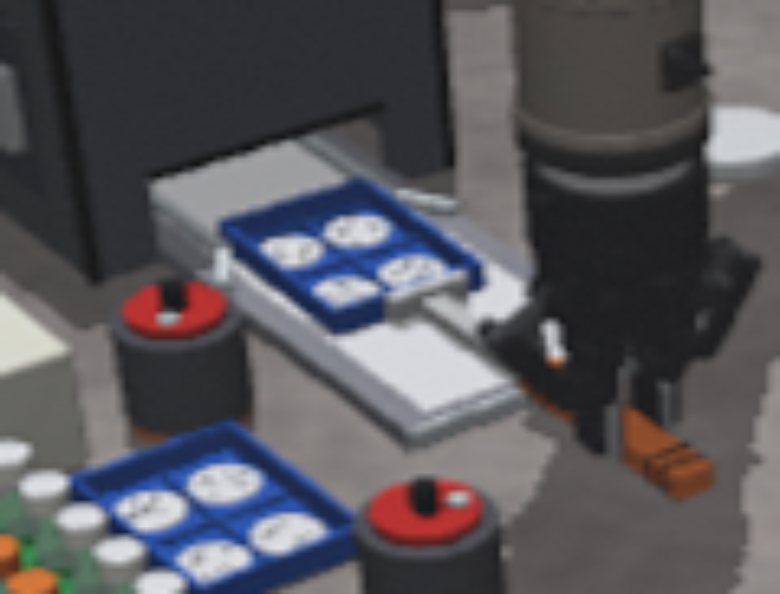

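```bash
python3 -m handwheel '0 2 0 0 0 0 14; 0 4 0 0 0 0 14; 0 6 0 0 0 0 14; 0 9 0 0 0 0 14; 0 12 0 0 0 0 14; 0 15 0 0 0 0 14; 0 18 0 0 0 0 14; 0 21 0 0 0 0 14; 0 24 0 0 0 0 14; 0 27 0 0 0 0 14; 0 30 0 0 0 0 14; 0 33 0 0 0 0 14'; python3 - <<'E'
from plan import *
f=frame('scene','s12.png'); cv2.imwrite('pics/s12c.png',cv2.resize(f['bgr'][190:300,190:310],None,fx=6.5,fy=5.4))
o=readout.get_obs(); print(o['contact_force'])
E
```

```text
clock: 16.0
tcp_pos: [0.6062, 0.1454, 0.0179]
orientation: [3.142, 0.001, -0.0]
contact_force: [-1.6, 1.1, -0.1]
grip_width: 0.0187
[-1.63066111  1.53751385 -0.21817747]
```

View pics/s12c.png

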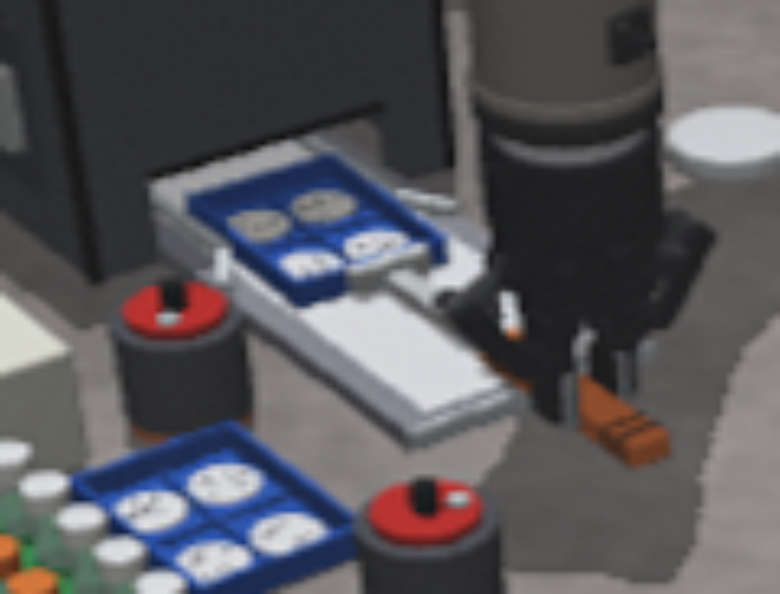

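```bash
python3 -m handwheel '0 3 0 0 0 0 14; 0 6 0 0 0 0 14; 0 9 0 0 0 0 14; 0 12 0 0 0 0 14; 0 15 0 0 0 0 14; 0 18 0 0 0 0 14; 0 21 0 0 0 0 14; 0 24 0 0 0 0 14; 0 27 0 0 0 0 14; 0 30 0 0 0 0 14; 0 33 0 0 0 0 14; 0 36 0 0 0 0 14'; python3 - <<'E'
from plan import *
f=frame('scene','s13.png'); cv2.imwrite('pics/s13c.png',cv2.resize(f['bgr'][190:300,190:310],None,fx=6.5,fy=5.4))
o=readout.get_obs(); print(o['contact_force'])
E
```

```text
clock: 17.55
tcp_pos: [0.6063, 0.1093, 0.0179]
orientation: [3.142, 0.001, 0.0]
contact_force: [-1.3, 3.5, -0.4]
grip_width: 0.0185
[-0.66619668  1.50497998 -0.74732636]
```

View pics/s13c.png

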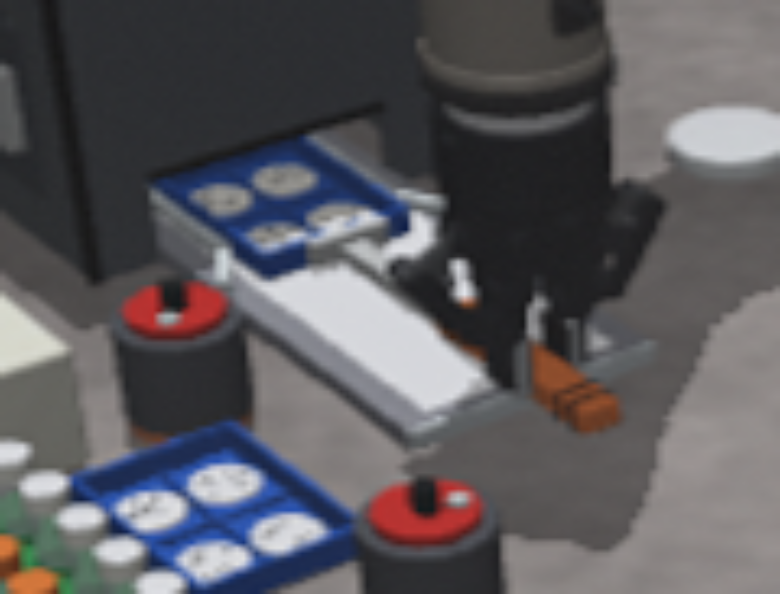

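```bash
python3 -m handwheel '0 3 0 0 0 0 14; 0 6 0 0 0 0 14; 0 9 0 0 0 0 14; 0 12 0 0 0 0 14; 0 15 0 0 0 0 14; 0 18 0 0 0 0 14; 0 21 0 0 0 0 14; 0 24 0 0 0 0 14; 0 27 0 0 0 0 14; 0 30 0 0 0 0 14; 0 33 0 0 0 0 14; 0 36 0 0 0 0 14'; python3 - <<'E'
from plan import *
f=frame('scene','s14.png'); cv2.imwrite('pics/s14c.png',cv2.resize(f['bgr'][190:300,190:310],None,fx=6.5,fy=5.4))
o=readout.get_obs(); print(o['contact_force'])
E
```

```text
clock: 19.1
tcp_pos: [0.6063, 0.0734, 0.0179]
orientation: [-3.142, -0.0, 0.0]
contact_force: [0.0, 2.4, -1.2]
grip_width: 0.0188
[-0.42990834  0.44574652 -1.69221294]
```

View pics/s14c.png

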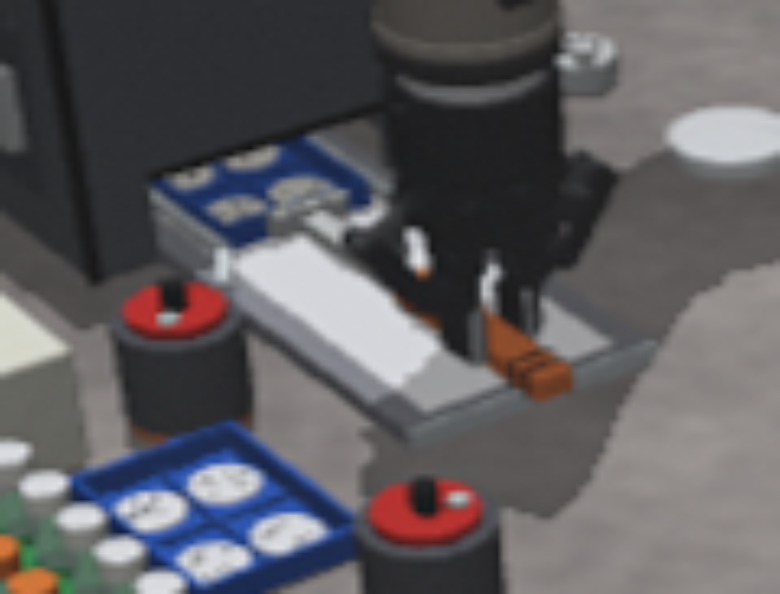

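```bash
python3 -m handwheel '0 3 0 0 0 0 14; 0 6 0 0 0 0 14; 0 9 0 0 0 0 14; 0 12 0 0 0 0 14; 0 15 0 0 0 0 14; 0 18 0 0 0 0 14; 0 20 0 0 0 0 14; 0 22 0 0 0 0 14; 0 24 0 0 0 0 14; 0 26 0 0 0 0 14; 0 28 0 0 0 0 14; 0 29 0 0 0 0 14'; python3 - <<'E'
from plan import *
o=readout.get_obs(); print(o['contact_force'])
E
```

```text
clock: 20.65
tcp_pos: [0.6064, 0.0444, 0.0179]
orientation: [3.141, 0.0, -0.0]
contact_force: [-1.1, 1.5, -0.9]
grip_width: 0.0186
[-1.06031333  1.53150903 -0.91990009]
```

```bash
python3 -m handwheel '0 1 0 0 0 0 14; 0 2 0 0 0 0 14; 0 3 0 0 0 0 14; 0 4 0 0 0 0 14; 0 4.5 0 0 0 0 14; 0 5 0 0 0 0 14'; python3 -m handwheel '0 0.6 0 0 0 0 14; 0 1.2 0 0 0 0 14; 0 1.8 0 0 0 0 14; 0 2.4 0 0 0 0 14; 0 3 0 0 0 0 14'
```

```text
clock: 21.4
tcp_pos: [0.6063, 0.0396, 0.0179]
orientation: [-3.142, -0.001, -0.0]
contact_force: [-2.0, 2.3, -0.0]
grip_width: 0.0186
clock: 22.02
tcp_pos: [0.6063, 0.0365, 0.0179]
orientation: [3.142, 0.001, -0.0]
contact_force: [-1.2, 1.4, -0.8]
grip_width: 0.0186
```

```bash
python3 -m handwheel '0 0.6 0 0 0 0 14; 0 1.2 0 0 0 0 14; 0 1.8 0 0 0 0 14; 0 2.4 0 0 0 0 14; 0 3 0 0 0 0 14'
```

```text
clock: 22.65
tcp_pos: [0.6064, 0.0335, 0.0179]
orientation: [3.142, 0.001, 0.0]
contact_force: [0.2, 2.7, -0.4]
grip_width: 0.0187
```

```bash
python3 -m handwheel '0 0.6 0 0 0 0 14; 0 1.2 0 0 0 0 14; 0 1.8 0 0 0 0 14; 0 2.4 0 0 0 0 14; 0 3 0 0 0 0 14'
```

```text
clock: 23.28
tcp_pos: [0.6064, 0.0305, 0.0179]
orientation: [3.142, 0.001, 0.0]
contact_force: [-1.4, 1.9, -0.3]
grip_width: 0.019
```

```bash
python3 -m handwheel '0 0.6 0 0 0 0 14; 0 1.2 0 0 0 0 14; 0 1.8 0 0 0 0 14; 0 2.4 0 0 0 0 14; 0 3 0 0 0 0 14'
```

```text
clock: 23.9
tcp_pos: [0.6064, 0.0275, 0.0179]
orientation: [-3.142, -0.001, -0.0]
contact_force: [-1.5, 1.5, -2.1]
grip_width: 0.0186
```

```bash
python3 -m handwheel '0 0.6 0 0 0 0 14; 0 1.2 0 0 0 0 14; 0 1.8 0 0 0 0 14; 0 2.4 0 0 0 0 14; 0 3 0 0 0 0 14'
```

```text
clock: 24.52
tcp_pos: [0.6063, 0.0246, 0.0179]
orientation: [-3.142, -0.001, 0.0]
contact_force: [-1.2, 1.6, -0.3]
grip_width: 0.0188
```

```bash
python3 -m handwheel '0 0.6 0 0 0 0 14; 0 1.2 0 0 0 0 14; 0 1.8 0 0 0 0 14; 0 2.4 0 0 0 0 14; 0 3 0 0 0 0 14'
```

```text
clock: 25.15
tcp_pos: [0.6064, 0.0224, 0.018]
orientation: [-3.14, -0.001, -0.0]
contact_force: [-0.9, 5.3, -1.2]
grip_width: 0.0188
```

```bash
python3 -m handwheel '0 0 0 0 0 0 14; 0 0 0 0 0 0 14'; python3 - <<'E'
from plan import *
for i in range(3): o=readout.get_obs(); print(o['contact_force'].round(2),o['moment'].round(3),o['tcp_pos'].round(4)); f=frame('scene')
cv2.imwrite('pics/s15.png',f['bgr']); cv2.imwrite('pics/s15c.png',cv2.resize(f['bgr'][190:270,190:310],None,fx=6.5,fy=6.5))
E
```

```text
clock: 25.4
tcp_pos: [0.6064, 0.0224, 0.018]
orientation: [-3.141, -0.002, -0.0]
contact_force: [-1.4, 4.9, -0.3]
grip_width: 0.0186
[-1.43  4.87 -0.33] [ 1.126  0.271 -0.2  ] [0.6064 0.0224 0.018 ]
[-0.87  5.78 -0.72] [ 1.082  0.273 -0.261] [0.6064 0.0224 0.018 ]
[-1.19  4.61 -1.03] [ 1.098  0.279 -0.229] [0.6064 0.0224 0.018 ]
```

View pics/s15c.png

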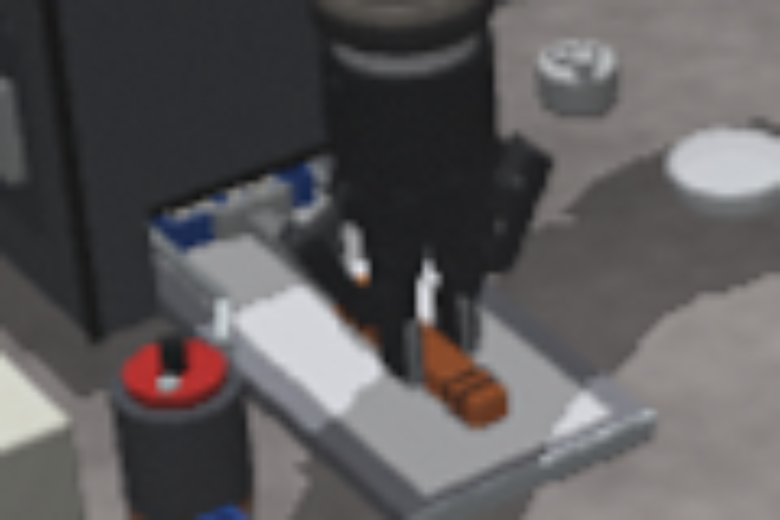

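```bash
python3 -m handwheel '0 -1 0 0 0 0 14; 0 -3 0 0 0 0 14; 0 -5 0 0 0 0 14; -8 -5 0 0 0 0 14; -15 -5 0 0 0 0 14; -15 -4 0 0 0 0 14; -15 -3 0 0 0 0 14; -15 -2.5 0 0 0 0 14;-15 -2 0 0 0 0 14; -15 -1.5 0 0 0 0 14'; python3 -c "
from h import *
o=readout.get_obs(); print(o['moment'].round(3))"
```

```text
clock: 26.8
tcp_pos: [0.5914, 0.0231, 0.0179]
orientation: [-3.142, -0.001, -0.0]
contact_force: [0.5, 0.2, -0.7]
grip_width: 0.0184
[0.017 0.03  0.   ]
```

```bash
python3 -m handwheel '0 0.5 0 0 0 0 14; 0 1 0 0 0 0 14; 0 1 0 0 0 0 14';  python3 -c "
from h import *
o=readout.get_obs(); print(o['moment'].round(3))"
```

```text
clock: 27.18
tcp_pos: [0.5914, 0.0226, 0.018]
orientation: [-3.141, -0.001, -0.0]
contact_force: [0.5, 1.6, -1.6]
grip_width: 0.0189
[ 0.38   0.06  -0.036]
```

```bash
python3 -m handwheel '0 0.4 0 0 0 0 14; 0 0.7 0 0 0 0 14; 0 0.7 0 0 0 0 14';  python3 -c "
from h import *
o=readout.get_obs(); print(o['moment'].round(3),o['tcp_pos'].round(4))"
```

```text
clock: 27.55
tcp_pos: [0.5915, 0.0225, 0.0181]
orientation: [-3.14, -0.002, -0.001]
contact_force: [0.0, 5.3, -1.2]
grip_width: 0.0187
[ 1.158  0.02  -0.039] [0.5915 0.0225 0.0181]
```

```bash
python3 -m handwheel '0 -1 0 0 0 0 14; 0 -3 0 0 0 0 14; 0 -5 0 0 0 0 14; 10 -5 0 0 0 0 14; 20 -5 0 0 0 0 14; 30 -4 0 0 0 0 14; 30 -3 0 0 0 0 14; 30 -2.5 0 0 0 0 14; 30 -2 0 0 0 0 14; 30 -1.5 0 0 0 0 14;30 -1 0 0 0 0 14'; python3 -c "
from h import *
o=readout.get_obs(); print(o['moment'].round(3),o['tcp_pos'].round(4))"
```

```text
clock: 28.92
tcp_pos: [0.6213, 0.0225, 0.018]
orientation: [-3.141, -0.001, -0.0]
contact_force: [0.4, 0.9, 0.1]
grip_width: 0.0186
[ 0.125  0.035 -0.048] [0.6213 0.0225 0.018 ]
```

```bash
python3 -m handwheel '0 0.4 0 0 0 0 14; 0 0.7 0 0 0 0 14; 0 0.7 0 0 0 0 14';  python3 -c "
from h import *
o=readout.get_obs(); print(o['moment'].round(3),o['tcp_pos'].round(4))"
```

```text
clock: 29.3
tcp_pos: [0.6214, 0.0224, 0.018]
orientation: [-3.141, -0.001, -0.0]
contact_force: [-0.9, 2.7, -0.0]
grip_width: 0.0188
[ 0.658  0.072 -0.074] [0.6214 0.0224 0.018 ]
```

```bash
python3 -m handwheel '0 0.3 0 0 0 0 14; 0 0.4 0 0 0 0 14; 0 0.4 0 0 0 0 14';  python3 -c "
from h import *
o=readout.get_obs(); print(o['moment'].round(3),o['tcp_pos'].round(4))"
python3 -m handwheel '0 -1 0 0 0 0 14; 0 -3 0 0 0 0 14; 0 -5 0 0 0 0 14; -8 -5 0 0 0 0 14; -15 -4 0 0 0 0 14; -15 -3 0 0 0 0 14; -15 -2 0 0 0 0 14; -15 -1.5 0 0 0 0 14; -15 -1 0 0 0 0 14;-15 -0.6 0 0 0 0 14; -15 -0.3 0 0 0 0 14; -15 -0.3 0 0 0 0 14'; python3 -c "
from h import *
o=readout.get_obs(); print(o['moment'].round(3),o['tcp_pos'].round(4))"
```

```text
clock: 29.68
tcp_pos: [0.6214, 0.0224, 0.018]
orientation: [-3.14, -0.002, -0.0]
contact_force: [-1.3, 6.4, -0.8]
grip_width: 0.0185
[ 1.141  0.054 -0.105] [0.6214 0.0224 0.018 ]
clock: 31.18
tcp_pos: [0.6065, 0.0225, 0.018]
orientation: [-3.141, -0.002, -0.001]
contact_force: [-0.0, 2.9, -0.3]
grip_width: 0.0183
[ 0.777 -0.056 -0.014] [0.6065 0.0225 0.018 ]
```

```bash
python3 -m handwheel '0 -1 0 0 0 0 14; 0 -4 0 0 0 0 14; 0 -10 0 0 0 0 14; 0 -22 0 0 0 0 14; 0 -40 0 0 0 0 14; 0 -65 0 0 0 0 14; 0 -95 -15 0 0 0 14; 0 -130 -50 0 0 0 14; 0 -170 -75 0 0 0 14; 0 -215 -80 0 0 0 14; 0 -250 -80 0 0 0 14; 0 -250 -80 0 0 0 14'; python3 - <<'E'
from plan import *
f=frame('scene','s16.png'); cv2.imwrite('pics/s16c.png',cv2.resize(f['bgr'][190:270,190:310],None,fx=6.5,fy=6.5))
rows([(.4245,.310,.06,0)],14)
E
```

```text
clock: 32.67
tcp_pos: [0.6042, 0.2779, 0.0985]
orientation: [-3.138, -0.011, 0.0]
contact_force: [0.4, -0.5, -1.6]
grip_width: 0.0184
-180.3 -36.0 38.1 -0.07 0.01 0.26 14
```

View pics/s16c.png

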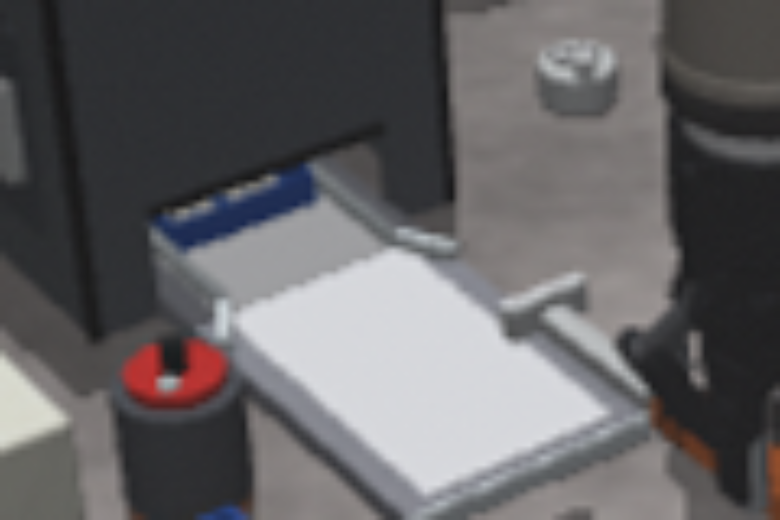

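```bash
python3 - <<'E'
from plan import *
f=frame('scene')
pts=[(190+x/6.5,190+y/6.5) for x,y in [(183,247),(316,206),(175,222),(308,180)]]
print((ray(f,pts[:2],.012)*1000).round(1).tolist()); print(tool()[0].round(4))
rows([(.4245,.310,.06,0)],14)
E
```

```text
[[637.8, -141.7, 12.0], [567.8, -133.9, 12.0]]
[0.6056 0.2726 0.0977]
-181.0 -37.8 37.7 0.02 0.02 0.13 14
```

```bash
python3 -m handwheel '-45 -10 0 0 0 0 14; -95 -20 5 0 0 0 14; -140 -35 15 0 0 0 14; -175 -40 35 0 0 0 14; -181 -40 50 0 0 0 14; -181 -40 55 0 0 0 14; -181 -40 55 0 0 0 14;-181 -40 55 0 0 0 14'; python3 - <<'E'
from plan import *
f=frame('wrist','w17.png')
rows([(.4245,.310,.0055,0)],14)
f['bgr']=cv2.imread('pics/s16.png'); 
s=frame('scene'); h=cv2.cvtColor(f['bgr'],cv2.COLOR_BGR2HSV)
m=cv2.inRange(h,np.array((105,120,30)),np.array((125,255,255)))[205:235,205:245]
P=[]
for x in range(m.shape[1]):
    y=np.where(m[:,x])[0]
    if len(y)>1: P.append((205+x,205+y.max()+.5,205+y.min()-.5))
P=np.array(P); print(P.tolist())
w=ray(s,P[:,:2],.012)*1000; print(w[:,:2].round(0).tolist())
E
```

```text
clock: 33.78
tcp_pos: [0.4267, 0.3115, 0.0433]
orientation: [-3.141, 0.002, -0.002]
contact_force: [-0.6, 0.4, -0.7]
grip_width: 0.0186
-2.0 1.6 37.8 -0.04 -0.06 -0.06 14
[[214.0, 224.5, 222.5], [215.0, 225.5, 223.5], [216.0, 226.5, 223.5], [217.0, 227.5, 224.5], [218.0, 227.5, 223.5], [219.0, 227.5, 223.5], [220.0, 226.5, 223.5], [221.0, 226.5, 222.5], [222.0, 226.5, 222.5], [223.0, 225.5, 219.5], [224.0, 225.5, 220.5], [225.0, 225.5, 220.5], [226.0, 224.5, 220.5], [227.0, 224.5, 220.5], [228.0, 223.5, 219.5], [229.0, 223.5, 219.5], [230.0, 223.5, 219.5], [231.0, 222.5, 218.5], [232.0, 222.5, 218.5], [233.0, 222.5, 215.5], [234.0, 221.5, 215.5], [235.0, 221.5, 215.5], [236.0, 220.5, 214.5], [237.0, 220.5, 215.5]]
[[638.0, -168.0], [638.0, -161.0], [639.0, -153.0], [639.0, -146.0], [637.0, -145.0], [634.0, -143.0], [629.0, -146.0], [626.0, -144.0], [624.0, -142.0], [618.0, -145.0], [616.0, -143.0], [613.0, -141.0], [608.0, -144.0], [606.0, -142.0], [600.0, -145.0], [598.0, -143.0], [595.0, -142.0], [589.0, -145.0], [587.0, -143.0], [584.0, -141.0], [579.0, -144.0], [576.0, -142.0], [571.0, -145.0], [568.0, -143.0]]
```

View pics/w17.png

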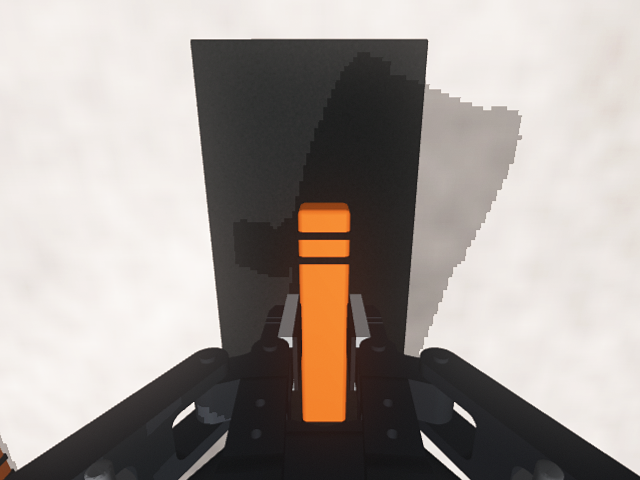

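```bash
python3 -m handwheel '-1 1 12 0 0 0 14; -1 1 24 0 0 0 14; -1 1 31 0 0 0 14; -1 1 34 0 0 0 14; -1 1 36 0 0 0 14; -1 1 37 0 0 0 14; -1 1 37 0 0 0 14'; python3 - <<'E'
from plan import *
o=readout.get_obs(); print(o['contact_force'].round(2),o['moment'].round(3),o['tcp_pos'].round(4))
f=frame('scene','s18.png'); cv2.imwrite('pics/s18c.png',cv2.resize(f['bgr'][220:320,290:430],None,fx=5.5,fy=5.5))
E
```

```text
clock: 34.75
tcp_pos: [0.4244, 0.3106, 0.006]
orientation: [-3.141, -0.001, -0.0]
contact_force: [0.0, 0.7, -1.6]
grip_width: 0.0187
[ 0.01  0.68 -1.6 ] [-0.004 -0.056  0.004] [0.4244 0.3106 0.006 ]
```

View pics/s18c.png

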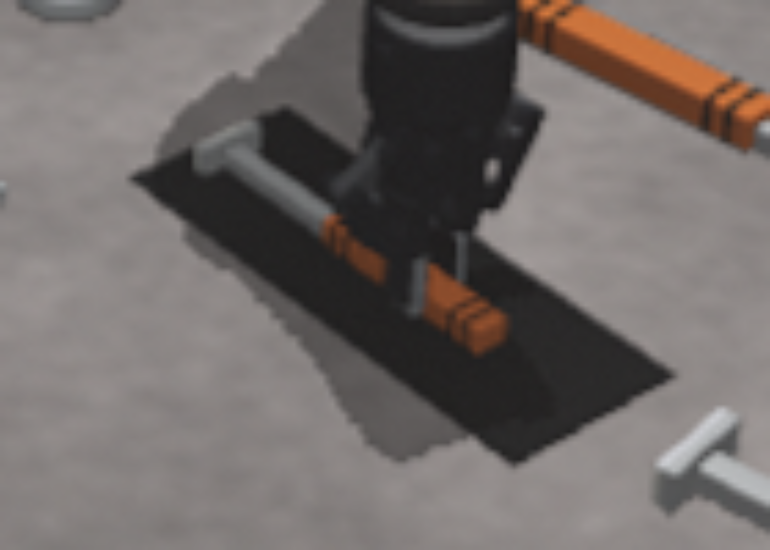

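```bash
python3 -m handwheel '0 0 0.3 0 0 0 14; 0 0 0.6 0 0 0 14; 0 0 0.8 0 0 0 14; 0 0 0.8 0 0 0 14'; python3 - <<'E'
from plan import *
for i in range(3):
    o=readout.get_obs(); print(o['contact_force'].round(2),o['moment'].round(3),o['tcp_pos'].round(4)); frame('top')
E
```

```text
clock: 35.3
tcp_pos: [0.4243, 0.3105, 0.0054]
orientation: [3.141, 0.001, 0.0]
contact_force: [-1.3, -1.7, 5.2]
grip_width: 0.0186
[-1.31 -1.68  5.23] [-0.242  0.176 -0.057] [0.4243 0.3105 0.0054]
[-1.28 -0.79  6.04] [-0.28   0.27  -0.003] [0.4244 0.3105 0.0054]
[-0.23 -0.75  5.25] [-0.287  0.231 -0.046] [0.4244 0.3105 0.0054]
```

```bash
python3 -m handwheel '0 0 0 0 0 0 20; 0 0 0 0 0 0 24; 0 0 0 0 0 0 32; 0 0 0 0 0 0 40; 0 0 0 0 0 0 40; 0 0 -5 0 0 0 40; 0 0 -25 0 0 0 40; 0 0 -60 0 0 0 50; 0 0 -100 0 0 0 60; 0 0 -140 0 0 0 85; 0 0 -140 0 0 0 85; 0 0 -140 0 0 0 85'; python3 - <<'E'
from plan import *
f=frame('wrist','w19.png'); s=frame('scene','s19.png')
p,_=tool(); print(p)
E
```

```text
clock: 36.95
tcp_pos: [0.4242, 0.3102, 0.1456]
orientation: [3.141, 0.0, 0.001]
contact_force: [-0.6, 0.1, -0.7]
grip_width: 0.0849
[0.42375324 0.30985892 0.14448744]
```

View pics/w19.png

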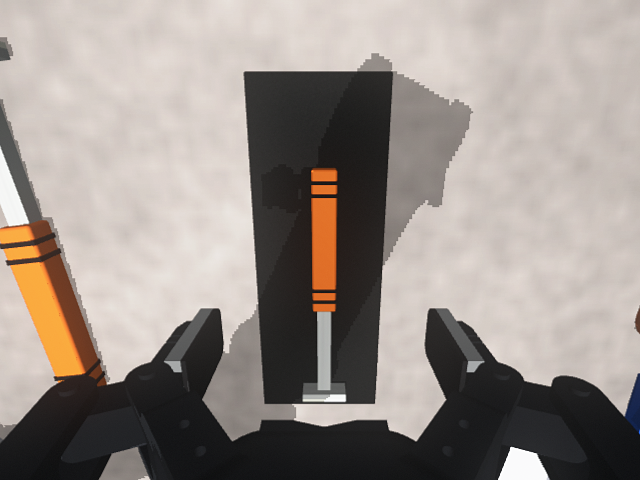

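View pics/s19.png

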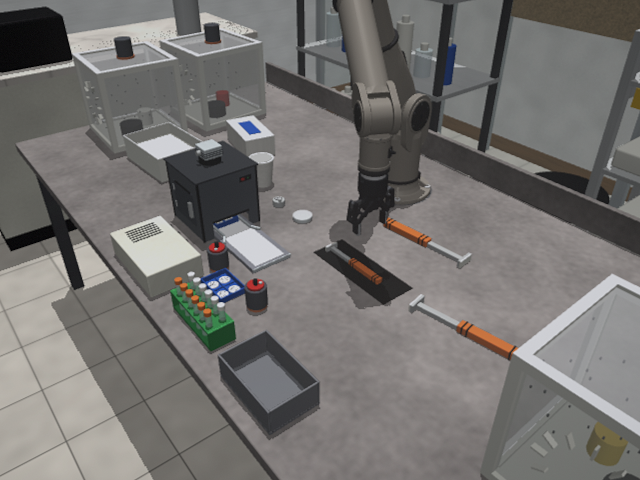

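```bash
python3 -m handwheel '30 40 -10 0 0 0 85; 60 80 -15 0 0 0 85; 90 120 -15 0 0 0 85; 120 165 -15 0 0 0 85; 150 210 -15 0 0 0 85; 178 245 -15 0 0 0 85; 182 260 -15 0 0 0 85; 182 260 -15 0 0 0 85; 182 260 -15 0 0 0 85'; python3 - <<'E'
from plan import *
f=frame('wrist','w20.png'); t=frame('top','t20.png')
a=cv2.imread('pics/top0.png')
cv2.imwrite('pics/t20d.png',np.where(cv2.absdiff(a,t['bgr']).max(2,keepdims=True)>40,t['bgr'],t['bgr']//4))
E
```

```text
clock: 38.17
tcp_pos: [0.6052, 0.0527, 0.1599]
orientation: [-3.141, -0.005, 0.002]
contact_force: [0.0, -0.3, -0.3]
grip_width: 0.0847
```

View pics/w20.png

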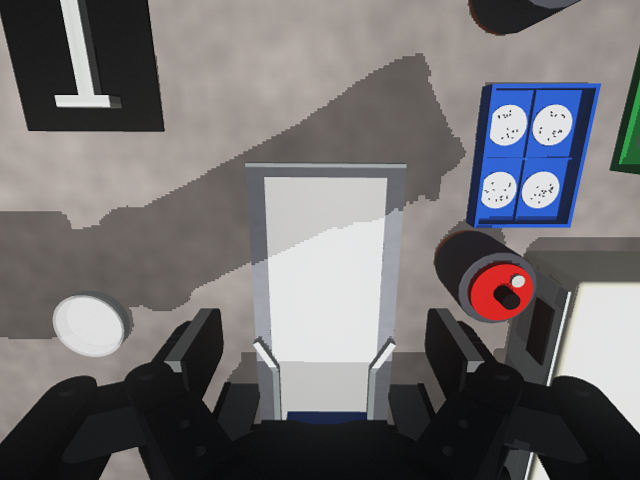

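View pics/t20d.png

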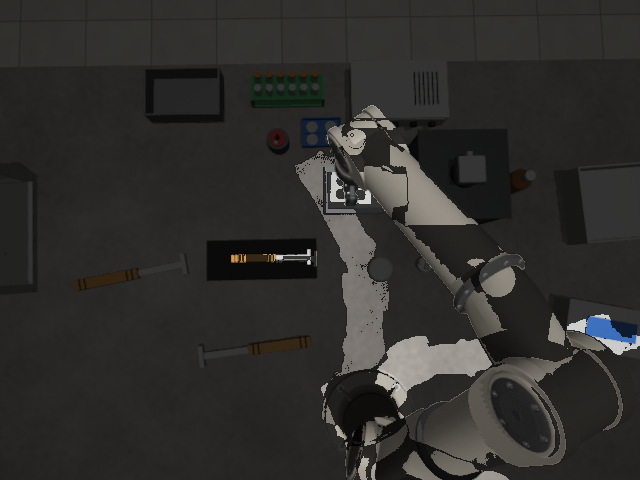

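```bash
python3 - <<'E'
from plan import *
f=frame('wrist')
m=cv2.inRange(f['hsv'],np.array((105,100,30)),np.array((125,255,255)))
P=[]
for x in range(288,364,5):
    y=np.where(m[395:420,x])[0]
    if len(y): P.append((x,395+y.min()-.5))
w=ray(f,P,.012)*1000; print(w[:,:2].round(1).tolist()); print(np.degrees(np.polyfit(w[:,0],w[:,1],1)[0]/1))
w2=ray(f,[(247,164),(406,164)],.012)*1000; print("deck end",w2.round(1).tolist())
print(readout.get_obs()['contact_force'])
E
```

```text
[[569.1, -143.3], [574.2, -143.3], [579.3, -143.3], [584.4, -143.3], [589.5, -143.2], [594.7, -143.2], [599.8, -143.2], [604.9, -143.2], [610.0, -143.2], [615.1, -143.1], [620.3, -143.1], [625.4, -143.1], [630.5, -143.1], [635.6, -143.1], [640.7, -143.0], [645.8, -143.0]]
0.21520365353545765
deck end [[542.5, 104.7, 12.0], [671.2, 105.2, 12.0]]
[-0.43171901 -0.6833594   0.12141394]
```

```bash
python3 -c "
from bench import workorder, readout
print(readout.get_obs()['clock']); print(workorder.hand_in())"
```

```text
38.325
the job is handed in; nothing more can be done
None
```

The tray is home against the hidden stop, the paddle is back flat on its mat, and the job was handed in at 38.3 s.

**What I did:** I picked the smallest orange paddle, the one on the mat, and slid the tray along the rails at 24 mm/s or less. I then felt for the stop at about 5 mm/s. The force rose from about 1.5 N to 5 N with the paddle face about 22 mm inside the mouth. Light taps on the left, right and centre all stopped at the same depth, within 0.1 mm, with no reading over about 6.4 N. I then laid the paddle on the mat about 18 mm further from its edge than where it first lay.

**What the last checks showed:**
- **Squareness:** The wrist camera puts the tray's end wall at 0.2° to the world axes, the same angle as the deck end.
- **Depth:** The tray is seated at 22 to 28 mm inside the mouth, within the 10 to 45 mm range. Contact gives about 22 mm and the last picture about 28 mm. I put the difference down to calibration and pixel error.
- **Paddle and surroundings:** The paddle lies flat and wholly on the mat. The before/after top view shows nothing else moved where the arm did not block the view. The arm hid a few things there, such as the cup and one feeder, but neither was in its path.
- **Not checked:** I could not read the sensing pin, so "fully home" rests on force and position alone. My two-view height for the paddle grip was only rough, 9 to 14 mm. The size of the grip in the pictures and the feel of the mat both agreed with the stated height.

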